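Warm the rolls on the heated domes and check them

ROBOT

A 6-joint arm with a two-finger parallel gripper is mounted at the origin on the work surface. World frame = base frame: x ahead of the robot, y to its left, z up, the work surface at z = 0. Lengths are in m, angles in rad, forces in N, time in s.
With the tool pointing down it reaches from about 0.375 to 0.9 m from the base axis. Payload 3.1 kg.
Tool frame: the origin (TCP) lies between the finger pads; the fingertips stand 8 mm ahead of it and the grasp point (between the pads) lies 11 mm behind it; z points along the fingers, y is the line along which they close (so a half turn about z gives the same grasp; the last joint's range is limited). The gripper opens to 87 mm and grips with 3 to 60 N. Pads are 19 mm wide; open, the fingers measure 117 mm over their backs; the gripper's body (75 mm by 190 mm) begins 51 mm behind the grasp point.
Start: joints at [-1.516, 0.527, 1.433, -0, 1.181, -0.178], TCP at [0.144, -0.608, 0.231] pointing down, gripper open.
Joint ranges: [-3.08, 3.08], [-0.75, 2.2], [0.22, 2.44], [-1.43, 4.57], [0, 2.65], [-2.85, 2.85]. Speed limits (rad/s): [2.79, 2.79, 3.14, 3.14, 3.14, 3.14].

INTERFACE

Orientations are given as a unit quaternion [x, y, z, w].
In Python, from rig import robot, vision, job gives the robot as it stands.
- The arm moves only by the shell command python3 -m handwheel 'ROWS' [OPENING] [FORCE]. ROWS is JSON, a list of rows, each a list of 4 numbers: the shift along the tool's x, y, z as a fraction of full scale, then the turn about the tool's z as a fraction of full scale. A call has 1 to 20 rows; each row is the pose to reach, as a shift and turn from the pose commanded when the call began, along the tool's axes at that moment, turning the shorter way round; what a row does not reach only later rows make up. Full scale, the value 1, is 300 mm for a shift and 2 pi rad for a turn. A row lasts 1/12 s, in which the tool goes at most 41.7 mm and 7.16 degrees, less where a joint would pass 70% of its speed; a pose out of reach is approached as far as the arm can. A call with a number of a shift or a turn outside -1 to 1 is refused whole. A call with a gripper value outside its range is refused whole. OPENING is the opening in per cent of the stroke, from 0 (shut) to 100 (fully open), set as the call begins (- or left out, the last holds). The fingers move at their own pace and stop on an object; FORCE is the grip in N (left out, the last holds). Time passes only in rows, so rows that repeat a pose let the fingers close. It gives the time, the measured TCP pose, the force, the opening and the grip force at its end, in the units of the state.
- robot.get_obs(): the state, without advancing time (a new reading comes with each control period).
- vision.camera(name): name is "scene" or "top"; returns a dict with "frame" (420x560x3 uint8, red, green, blue), "K" (3x3 intrinsics, pixels), "cam_to_world" (4x4, takes a point from camera to world coordinates). Camera axes: x right, y down, z forward; pixel columns grow to the right and rows downward; lengths in m; the calibration is good to about 2 mm. A picture is of the moment at which its call begins. There is no depth.
- job.hand_in(): hands the job in; it is judged then, once.
Trained networks look in the newest picture that a camera, given by its name, has taken for a name from the list of things; names that differ only in an ending like _2 or _b are one class to them, and where a whole thing is asked for, a point or a joint stands for the part that bears it (a point fixed in the world has none). Each returns a list of dicts, best first, with "conf" (0 to 1); they miss things now and then, are a little off and sometimes report something else, mostly with a low value. They report only what shows in the picture. A call takes as long as a camera call. They do not tell look-alikes from the thing itself.
- vision.look_for(camera, label): "point" ([row, column] in pixels, amid what is visible of it).
- vision.outline_of(camera, label): "mask" (420x560 bool, what is visible of it) and "point" ([row, column] in pixels, amid what is visible of it).
The state is a dict: "time": time; "q": joint angles; "joint_velocities": joint speeds; "joint_torque": joint torques, N m; "position": TCP position; "tool_rot": TCP orientation; "ft_force": force on the tool from outside, world axes, zero at the start; "moment": the same for the moment, N m; "grip_width": finger opening in m; "grip_force": force on a finger pad.
Only numpy, scipy, OpenCV 4.12 (cv2) and the standard library are available. Lean on these libraries where they do the work, as an engineer would, in place of code of your own. Each camera call takes 0.05 s, during which the arm holds its last target. There are 200 camera calls.

TASK

Switch the bun warmer on by pulling its knob out until it latches, then balance every bread roll that is there, slashed side up, on the crown of a dome of its own. With all of them up there and the warmer still on, pick up the thermometer and check each roll from the longest to the shortest: point the lens at the middle of the roll from about a hand's width (10 to 15 cm) and hold it steady for a second and a half. Finally lay the thermometer flat on the middle of its mat again and only then push the knob fully home, with every roll still centred and level on its dome; leave the bottles and dip bowls where they are.

Things in the scene. Friction and masses are not known exactly. Their poses are not given: they have to be found in the camera images.
- roll_long: the longest bread roll, golden brown, lying flat: 136 mm long (its x axis), 60 wide (y), 40 high (z up), edges rounded by 10 mm, pale slashes on its upper side. Origin: the middle of the roll, 20 mm above its underside. Rigid, 40 to 130 g. May be absent.
- roll_mid: the middle bread roll, golden brown, lying flat: 108 mm long (its x axis), 60 wide (y), 40 high (z up), edges rounded by 10 mm, pale slashes on its upper side. Origin: the middle of the roll, 20 mm above its underside. Rigid, 40 to 130 g. May be absent.
- roll_short: the shortest bread roll, golden brown, lying flat: 80 mm long (its x axis), 60 wide (y), 40 high (z up), edges rounded by 10 mm, pale slashes on its upper side. Origin: the middle of the roll, 20 mm above its underside. Rigid, 40 to 130 g. May be absent.
- dome1_crown (a point): the crown (highest point) of the left (+y) of three fixed, low steel warming domes with a dark foot rim in a row: round, 140 mm across, 9 mm high at the rim and 26 mm at the crown, the top a spherical cap of radius 150 mm. z up.
- dome2_crown (a point): the crown (highest point) of the middle of three fixed, low steel warming domes with a dark foot rim in a row: round, 140 mm across, 9 mm high at the rim and 26 mm at the crown, the top a spherical cap of radius 150 mm. z up.
- dome3_crown (a point): the crown (highest point) of the right (-y) of three fixed, low steel warming domes with a dark foot rim in a row: round, 140 mm across, 9 mm high at the rim and 26 mm at the crown, the top a spherical cap of radius 150 mm. z up.
- control: the warmer's fixed control box, aluminium, 120 mm deep (x), 130 wide (y), 95 high, origin at the centre of its underside; the -x face carries the knob. It stands to the left or right of the domes; the thermometer mat is on the other side.
- knob_cap (a point): the centre of the black push-pull knob's cap: a disc 40 mm across and 20 mm thick on a 14 mm shaft, axis along x of this frame (level); the frame's -x points out of the box. Pushed in, the cap's centre is 38 mm out from the box's face; always 68 mm above the table (the box's top is 27 mm higher).
- knob (a joint): how far the knob is out, m: 0 is fully in (off), 0.025 fully out (on). Slides straight out along -x of the box; a latch snaps it to the nearer end; about 5 N moves it out of either end.
- thermo: stick-shaped infrared thermometer lying on its mat: 160 mm long (x), 32 wide (y), 34 high (z up), white body with a black snout 26 mm across; the body runs from x = -80 to +50 mm, the snout on to +80 mm. Origin: on the underside, 80 mm behind the lens, close to the centre of mass lengthwise. 130 g.
- thermo_lens (a point): the lens at the snout's tip, 17 mm above the thermometer's underside when lying flat; it looks along +x of this frame.
- mat: fixed black rubber mat of the thermometer, 230 mm (x) by 120 mm (y), 4 mm thick; origin at the centre of its underside.
- dip1: bystander, loose: small white dip bowl, 50 mm across, 24 high, between rolls and domes, left; origin under it.
- dip2: bystander, loose: the other dip bowl, right; origin under it.
- oil: bystander, loose: green bottle, 150 mm high; origin under it.
- sauce: bystander, loose: white sauce bottle, 130 mm high; origin under it.
Mind the look-alikes: they are no part of the job. What is shaped like the roll_long but turquoise is not meant. Leave any blue look-alike of the roll_short alone.

How it is judged:
By the outcome, as a careful person would: the job done as asked, in the order asked, and still so for the second after the job is handed in, with the robot touching nothing.
Of roll_long, roll_mid, roll_short only 2 to 3 are there at a start; the rules pass over those that are not, and their reading is None.
At some moment in a run one of roll_long, roll_mid, roll_short, thermo may be knocked a few centimetres aside while the robot is not near it.
It also fails if it takes over 210 s, if anything falls off the work surface, if the arm or the gripper's body presses on something with over 40 N, if the wrist force passes 120 N, or if a joint passes its speed limit or range.

## Working session

There is one attempt and no reset: what is moved stays moved. The work goes in short steps, Python scripts to look and compute and a shell command to move; the robot and the scene stay as the last step left them, time stands still between calls to the robot, and variables do not carry over. Pictures are saved under pics/ and viewed, at most 18 in all, crops included, and the job is handed in when it is done.

```bash
ls; mkdir -p pics; python3 - <<'E'
from rig import robot, vision, job
import cv2,numpy as np
for c in("scene","top"):
    r=vision.camera(c); cv2.imwrite(f"pics/{c}0.png",r["frame"][:,:,::-1]); print(c,r["K"].round(1).tolist(),r["cam_to_world"].round(3).tolist())
print(robot.get_obs())
E
```

```text
pics
scene [[429.4, 0.0, 269.9], [0.0, 429.4, 210.2], [0.0, 0.0, 1.0]] [[0.287, 0.809, -0.513, 1.025], [0.958, -0.237, 0.163, -0.165], [0.01, -0.538, -0.843, 0.945], [0.0, 0.0, 0.0, 1.0]]
top [[485.7, 0.0, 278.5], [0.0, 485.7, 206.0], [0.0, 0.0, 1.0]] [[-0.014, -0.986, 0.164, 0.345], [-1.0, 0.015, 0.006, -0.016], [-0.008, -0.164, -0.986, 1.194], [0.0, 0.0, 0.0, 1.0]]
{'time': 0.1, 'q': array([-1.51649519e+00,  5.28395575e-01,  1.43371605e+00, -4.25340308e-06,
        1.18136425e+00, -1.78516700e-01]), 'joint_velocities': array([-0.00079009, -0.00070646, -0.00247958,  0.00050074, -0.00057475,
       -0.00067106]), 'joint_torque': array([-3.85017538e-04, -4.40985096e+01, -1.77150536e+01,  6.34726952e-02,
        5.34169714e-02, -4.42742112e-05]), 'position': array([ 0.14418424, -0.60752142,  0.22967419]), 'tool_rot': array([ 9.93231595e-01,  1.16146939e-01,  5.64806637e-05, -9.39914293e-04]), 'ft_force': array([-0.09973921,  0.47997591, -0.15428661]), 'moment': array([-0.04517348,  0.02096167,  0.00656132]), 'grip_force': 0.0, 'grip_width': 0.08706915087061316}
```

View pics/top0.png

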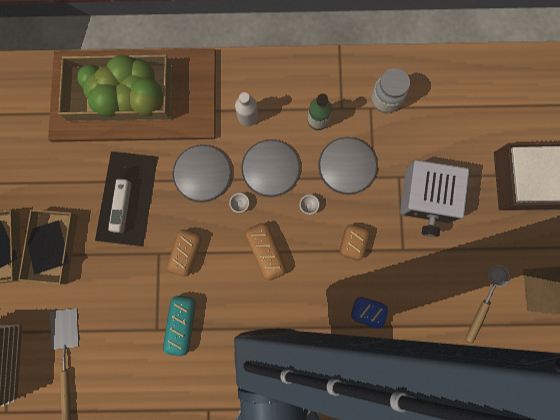

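View pics/scene0.png

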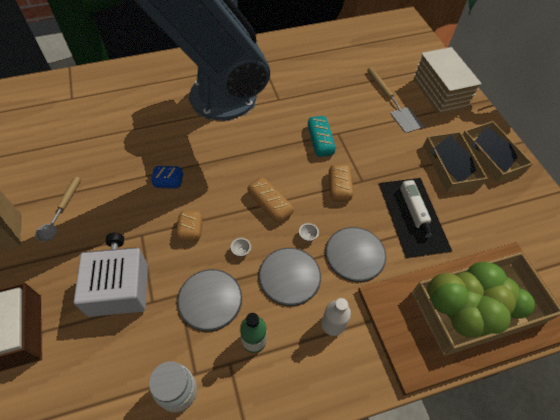

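Top picture: golden rolls at mid (183,253), long (266,250), short (355,242). The look-alikes are turquoise (180,325) and blue (370,312). Domes are at (202,173), (271,168) and (348,165), the knob at (430,230), and the thermometer at (120,205) with its snout pointing +x. So there are three rolls, chosen by their golden colour.

```bash
cat > h.py <<'E'
from rig import robot, vision, job
import cv2, numpy as np
from scipy.optimize import minimize, least_squares
from scipy.spatial.transform import Rotation as R
def shots(cs=("scene","top")): return {c:vision.camera(c) for c in cs}
def proj(s,P):
    T=np.linalg.inv(s["cam_to_world"]); p=np.asarray(P)@T[:3,:3].T+T[:3,3]; q=p@s["K"].T
    return q[:,:2]/q[:,2:]                     # (col,row)
def ray(s,rc):
    d=s["cam_to_world"][:3,:3]@np.linalg.inv(s["K"])@[rc[1],rc[0],1]; return s["cam_to_world"][:3,3],d/np.linalg.norm(d)
def atz(s,rc,z): o,d=ray(s,rc); return o+d*(z-o[2])/d[2]
def tri(rays):
    A=sum(np.eye(3)-np.outer(d,d) for o,d in rays); b=sum((np.eye(3)-np.outer(d,d))@o for o,d in rays)
    x=np.linalg.solve(A,b); return x,[np.linalg.norm(np.cross(x-o,d)) for o,d in rays]
u=np.linspace(0,2*np.pi,24,endpoint=False)
def roll(L):
    S=np.array([[np.cos(a)*np.cos(b),np.sin(a)*np.cos(b),np.sin(b)] for a in u[::2] for b in np.linspace(-1.57,1.57,7)])*.01
    return np.vstack([S+[i*(L/2-.01),j*.02,k*.01] for i in(-1,1) for j in(-1,1) for k in(-1,1)])
def box(a,b,c,d,e,f): return np.array([[x,y,z] for x in(a,b) for y in(c,d) for z in(e,f)])
M=dict(roll_long=roll(.136),roll_mid=roll(.108),roll_short=roll(.08),control=box(-.06,.06,-.065,.065,0,.095),
 mat=box(-.115,.115,-.06,.06,0,.004),
 thermo=np.vstack([box(-.08,.05,-.016,.016,0,.034),np.c_[np.full(24,.08),.013*np.cos(u),.017+.013*np.sin(u)]]),
 dome=np.vstack([np.c_[r*np.cos(u),r*np.sin(u),np.full(24,z)] for r,z in((.07,-.026),(.07,-.017),(.04,-.0055),(.001,0))]))
SC=4
def hull(s,P):
    m=np.zeros((420*SC//2,560*SC//2),np.uint8); q=proj(s,P)
    cv2.fillConvexPoly(m,cv2.convexHull(np.round((q+.5)*SC/2*16).astype(np.int32)),1,shift=4); return m>0
def fit(S,masks,model,x0,fixz=None):
    """x,y,z,yaw maximising the overlap of the projected hull with the masks"""
    B={c:cv2.resize(m.astype(np.uint8),(560*SC//2,420*SC//2),interpolation=cv2.INTER_LINEAR)>0 for c,m in masks.items()}
    def f(p):
        z=p[2] if fixz is None else fixz
        P=model@R.from_euler("z",p[3]).as_matrix().T+[p[0],p[1],z]
        t=0
        for c in B:
            h=hull(S[c],P); t+=1-(h&B[c]).sum()/max(1,(h|B[c]).sum())
        return t
    sx=np.array(x0)+np.vstack([np.zeros(4),np.diag([.012,.012,.008,.25])])
    r=minimize(f,x0,method="Nelder-Mead",options=dict(initial_simplex=sx,xatol=2e-4,fatol=1e-5,maxiter=250))
    r=minimize(f,r.x,method="Nelder-Mead",options=dict(initial_simplex=r.x+np.vstack([np.zeros(4),np.diag([-.004,.004,.004,-.1])]),maxiter=200))
    return r.x,r.fun/len(B)
def masks(label,near,S,tol=40):
    """network outlines, in each picture the one nearest the expected pixel (row,col)"""
    out={}
    for c in near:
        L=[d for d in vision.outline_of(c,label) if np.hypot(*(np.array(d["point"])-near[c]))<tol]
        if L: out[c]=L[0]["mask"]
    return out
def state():
    o=robot.get_obs(); x=R.from_quat(o["tool_rot"]).as_matrix()[:,0]
    return o["position"],np.arctan2(x[1],x[0]),o
def go(p,psi=None):
    """shift and turn in move units from the current pose to TCP p, yaw psi of tool x (mod pi)"""
    p0,y0,o=state(); Rm=R.from_quat(o["tool_rot"]).as_matrix(); d=Rm.T@(np.asarray(p)-p0)/.3
    t=0 if psi is None else -((psi-y0+np.pi/2)%np.pi-np.pi/2)/(2*np.pi)
    return np.r_[d,t].round(4).tolist(),"rows",round(np.linalg.norm(d)*.3/.0417,1),round(abs(t)*360/7.16,1)
E
cat > look.py <<'E'
from h import *
S=shots()
for l in "roll_long roll_mid roll_short knob_cap dome1_crown dome2_crown dome3_crown thermo mat control dip1 dip2 oil sauce".split():
    print(l,[(c,[(np.round(d["point"]).astype(int).tolist(),round(d["conf"],2)) for d in vision.look_for(c,l)[:4]]) for c in S])
E
python3 look.py
```

```text
roll_long [('scene', [([200, 269], 0.67), ([136, 317], 0.57)]), ('top', [([254, 266], 0.96), ([328, 182], 0.84)])]
roll_mid [('scene', [([181, 338], 0.85)]), ('top', [([252, 184], 0.77), ([204, 241], 0.66)])]
roll_short [('scene', [([178, 165], 0.93), ([223, 189], 0.69), ([200, 273], 0.15)]), ('top', [([314, 370], 0.98), ([242, 355], 0.9), ([253, 185], 0.37)])]
knob_cap [('scene', []), ('top', [([228, 430], 0.52)])]
dome1_crown [('scene', [([257, 356], 0.92)]), ('top', [([174, 204], 0.81)])]
dome2_crown [('scene', [([333, 256], 0.62), ([278, 286], 0.58)]), ('top', [([167, 271], 0.75)])]
dome3_crown [('scene', [([302, 206], 0.55)]), ('top', [([167, 348], 0.7)])]
thermo [('scene', []), ('top', [([205, 120], 0.56)])]
mat [('scene', [([225, 413], 0.62)]), ('top', [])]
control [('scene', [([280, 107], 0.89), ([203, 413], 0.42), ([201, 270], 0.25)]), ('top', [([192, 433], 0.73)])]
dip1 [('scene', [([230, 307], 0.62), ([248, 240], 0.61), ([206, 415], 0.28), ([334, 255], 0.19)]), ('top', [([204, 239], 0.81), ([205, 313], 0.69)])]
dip2 [('scene', [([230, 307], 0.62), ([248, 240], 0.61), ([206, 415], 0.28), ([334, 255], 0.19)]), ('top', [([204, 239], 0.81), ([205, 313], 0.69)])]
oil [('scene', [([337, 256], 0.79), ([200, 268], 0.29)]), ('top', [([111, 320], 0.69), ([204, 312], 0.55), ([165, 348], 0.5), ([254, 266], 0.47)])]
sauce [('scene', [([315, 334], 0.74), ([249, 237], 0.61), ([201, 271], 0.55)]), ('top', [([205, 313], 0.4)])]
```

```bash
cat > m1.py <<'E'
from h import *
S=shots()
def run(l,mod,near,x0,ms=None):
    m=ms or masks(l,near,S)
    if not m: print(l,"none"); return
    x,e=fit(S,m,M[mod],x0); print(l,list(m),x.round(4).tolist(),"err",round(e,3)); return x
def blob(s,rc,cond):
    n,L=cv2.connectedComponents(cv2.morphologyEx(cond.astype(np.uint8),cv2.MORPH_OPEN,np.ones((3,3))))
    return L==L[int(rc[0]),int(rc[1])]
T=S["top"]
for l,sc,tp,yaw in (("roll_long",(200,269),(254,266),.4),("roll_mid",(181,338),(252,184),-.3),("roll_short",(223,189),(242,355),-.3)):
    run(l,l,dict(scene=sc,top=tp),np.r_[atz(T,tp,.02),yaw])
for l,sc,tp in (("dome1",(257,356),(174,204)),("dome2",(278,288),(167,271)),("dome3",(300,208),(167,348))):
    ms={}
    for c,p in (("scene",sc),("top",tp)):
        hsv=cv2.cvtColor(S[c]["frame"],cv2.COLOR_RGB2HSV)
        ms[c]=blob(S[c],p,hsv[...,1]<70)
        a=ms[c]; h=cv2.convexHull(np.argwhere(a)[:,::-1].astype(np.int32)); z=np.zeros((420,560),np.uint8); cv2.fillConvexPoly(z,h,1); ms[c]=z>0; print(c,a.sum(),z.sum())
    x,_=tri([ray(S["scene"],sc),ray(S["top"],tp)]); print("tri",x.round(4))
    run(l,"dome",None,np.r_[atz(T,tp,.026),0],ms)
run("control","control",dict(scene=(280,107),top=(192,433)),np.r_[atz(T,(190,435),.09)[:2],0,-.15])
run("thermo","thermo",dict(scene=(210,416),top=(200,122)),np.r_[atz(T,(200,122),.01),-.15])
run("mat","mat",dict(scene=(217,414),top=(198,127)),np.r_[atz(T,(198,127),0),-.15])
E
python3 m1.py
```

```text
roll_long ['scene', 'top'] [0.4292, 0.0245, 0.0168, 0.385] err 0.094
roll_mid ['scene', 'top'] [0.4289, 0.2193, 0.0184, -0.3182] err 0.106
roll_short ['scene', 'top'] [0.4475, -0.1912, 0.0166, -0.2794] err 0.121
scene 2552 2591
top 2620 2659
tri [ 0.6325  0.1828 -0.0147]
dome1 ['scene', 'top'] [0.6313, 0.1802, 0.0328, -0.3858] err 0.064
scene 2809 2857
top 2612 2651
tri [ 0.6437  0.0064 -0.0034]
dome2 ['scene', 'top'] [0.6421, 0.0088, 0.0323, -0.0047] err 0.07
scene 3094 3146
top 2614 2648
tri [ 0.6418 -0.1884 -0.0073]
dome3 ['scene', 'top'] [0.6443, -0.1846, 0.0308, 0.0485] err 0.069
control ['scene'] [0.5421, -0.3928, -0.0369, -0.1928] err 0.08
thermo ['scene', 'top'] [0.5594, 0.3805, -0.004, -0.0988] err 0.156
mat ['scene', 'top'] [0.5686, 0.3713, -0.0019, -0.1357] err 0.275
```

```bash
python3 - <<'E'
import cv2,numpy as np
a=cv2.imread("pics/scene0.png")[215:335,60:180];b=cv2.imread("pics/top0.png")[145:245,385:485]
c=cv2.imread("pics/top0.png")[220:345,150:400]
f=lambda i,s:cv2.resize(i,s,interpolation=cv2.INTER_CUBIC)
cv2.imwrite("pics/crop1.png",np.vstack([np.hstack([f(a,(300,300)),f(b,(300,300))]),f(c,(600,300))]))
E
```

```text
(no output)
```

View pics/crop1.png

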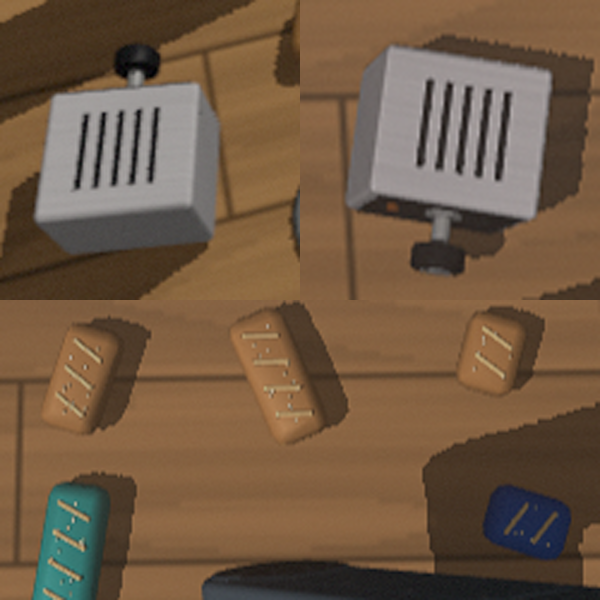

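Crop: golden mid, long and short rolls are distinct from the turquoise and blue look-alikes. The knob cap is at about top (430.7,230.7) and scene (115,239) in (col,row). Now I'll tighten the fits for the domes and the box.

```bash
cat > m2.py <<'E'
from h import *
S=shots()
def blob(rc,cond):
    n,L=cv2.connectedComponents(cv2.morphologyEx(cond.astype(np.uint8),cv2.MORPH_OPEN,np.ones((5,5))))
    h=cv2.convexHull(np.argwhere(L==L[rc])[:,::-1].astype(np.int32)); z=np.zeros((420,560),np.uint8); cv2.fillConvexPoly(z,h,1); return z>0
H={c:cv2.cvtColor(S[c]["frame"],cv2.COLOR_RGB2HSV).astype(int) for c in S}
low={c:H[c][...,1]<70 for c in S}
M["dome"]=M["dome"][24:]
for l,sc,tp,x0 in (("dome1",(257,356),(174,204),[.631,.18,.026,0]),("dome2",(278,288),(167,271),[.642,.009,.026,0]),("dome3",(300,208),(167,348),[.644,-.185,.026,0])):
    ms=dict(scene=blob(sc,low["scene"]),top=blob(tp,low["top"]))
    for z in(None,.026): x,e=fit(S,ms,M["dome"],x0,z); print(l,z,x.round(4)[:3],round(e,3))
ms=dict(scene=blob((290,95),low["scene"]&(H["scene"][...,2]>90)),top=blob((190,418),low["top"]&(H["top"][...,2]>90)))
print({c:m.sum() for c,m in ms.items()})
for z in(None,0): x,e=fit(S,ms,M["control"],[.55,-.39,0,-.13],z); print("control",z,x.round(4),round(e,3))
k,r=tri([ray(S["scene"],(239,115)),ray(S["top"],(230.7,430.7))]); print("knob",k.round(4),np.round(r,4))
c,s=np.cos(x[3]),np.sin(x[3]); print("knob by box",x[0]-.098*c,x[1]-.098*s)
for c in S: print(c,[d["point"] for d in vision.look_for(c,"knob_cap")])
k[2]=.068; print("from k: TCP z .057", go([k[0],k[1],.16],x[3]), go([k[0],k[1],.057],x[3]), state()[:2])
E
python3 m2.py
```

```text
dome1 None [0.6312 0.1799 0.0312] 0.087
dome1 0.026 [0.631  0.1813 0.0304] 0.094
dome2 None [0.6417 0.0081 0.0318] 0.088
dome2 0.026 [0.6423 0.0079 0.0276] 0.094
dome3 None [ 0.6449 -0.184   0.0312] 0.088
dome3 0.026 [ 0.6453 -0.1837  0.0304] 0.092
{'scene': np.int64(3946), 'top': np.int64(3361)}
control None [ 0.5619 -0.3785  0.0069 -0.1712] 0.16
control 0 [ 0.5628 -0.3809 -0.0045 -0.1774] 0.167
knob [ 0.468  -0.3617  0.0708] [0.0003 0.0003]
knob by box 0.4663634333518919 -0.3636163888718836
scene [[240.8, 115.0], [232.1, 307.7]]
top [[229.0, 431.3]]
from k: TCP z .057 ([1.2395, -0.5503, 0.2352, 0.0653], 'rows', np.float64(9.9), np.float64(3.3)) ([1.2395, -0.5503, 0.5785, 0.0653], 'rows', np.float64(10.6), np.float64(3.3)) (array([ 0.14423025, -0.60811686,  0.2305571 ]), np.float64(0.23277764294770056))
```

```bash
python3 -m handwheel '[[0.9,-0.55,0.235,0.06],[0.9,-0.55,0.235,0.06],[0.9,-0.55,0.235,0.06],[0.9,-0.55,0.235,0.06],[0.9,-0.55,0.235,0.06],[0.9,-0.55,0.235,0.06],[0.9,-0.55,0.235,0.06],[0.9,-0.55,0.235,0.06],[0.9,-0.55,0.235,0.06]]' 100 40; python3 - <<'E'
from h import *
print(go([.468,-.362,.16],-.155),go([.468,-.362,.057],-.155))
E
```

```text
time: 3.25
position: [0.3713, -0.3794, 0.1587]
tool_rot: [0.998, -0.069, -0.001, -0.003]
ft_force: [-0.4, 0.7, -0.8]
grip_width: 0.0872
grip_force: 0.0
([0.3112, -0.1019, -0.0043, 0.0026], 'rows', np.float64(2.4), np.float64(0.1)) ([0.3119, -0.1, 0.339, 0.0026], 'rows', np.float64(3.4), np.float64(0.1))
```

```bash
python3 -m handwheel '[[0.31,-0.1,0,0],[0.31,-0.1,0,0],[0.31,-0.1,0,0],[0.31,-0.1,0.12,0],[0.31,-0.1,0.24,0],[0.31,-0.1,0.34,0],[0.31,-0.1,0.34,0],[0.31,-0.1,0.34,0]]' 100 40; python3 - <<'E'
from h import *
S=shots(); 
a=S["scene"]["frame"][195:315,40:200,::-1];b=S["top"]["frame"][145:265,365:525,::-1]
cv2.imwrite("pics/k1.png",cv2.resize(np.hstack([a,b]),(800,300)))
E
```

```text
time: 3.92
position: [0.4641, -0.3686, 0.0568]
tool_rot: [0.997, -0.072, -0.001, -0.001]
ft_force: [-0.3, -0.6, 1.0]
grip_width: 0.0872
grip_force: 0.0
```

View pics/k1.png

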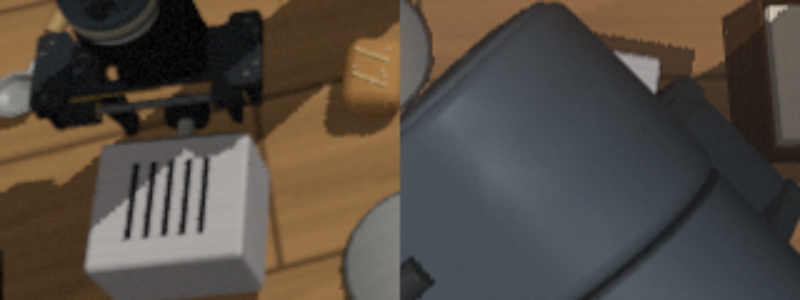

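Scene crop: the cap sits between the fingers, off-centre towards +y by several mm, as the measured TCP says. I'll shift, grip and pull.

```bash
python3 -m handwheel '[[0.01,-0.02,0,0],[0.01,-0.02,0,0],[0.01,-0.02,0,0]]'; python3 -m handwheel '[[0,0,0,0],[0,0,0,0],[0,0,0,0],[0,0,0,0],[0,0,0,0],[0,0,0,0],[0,0,0,0],[0,0,0,0]]' 0 40
```

```text
time: 4.27
position: [0.4699, -0.3638, 0.0598]
tool_rot: [0.997, -0.072, 0.001, 0.001]
ft_force: [0.2, -0.3, -0.7]
grip_width: 0.0868
grip_force: 0.0
time: 4.93
position: [0.469, -0.3634, 0.058]
tool_rot: [0.997, -0.072, -0.0, -0.0]
ft_force: [1.0, 2.9, 0.2]
grip_width: 0.0418
grip_force: 3.1
```

```bash
python3 -m handwheel '[[0,0,0,0],[0,0,0,0],[0,0,0,0],[0,0,0,0]]' ; python3 -m handwheel '[[-0.02,0,0,0],[-0.04,0,0,0],[-0.06,0,0,0],[-0.08,0,0,0],[-0.085,0,0,0],[-0.085,0,0,0],[-0.085,0,0,0]]'
```

```text
time: 5.27
position: [0.469, -0.3627, 0.0579]
tool_rot: [0.997, -0.072, -0.0, -0.001]
ft_force: [1.5, 2.7, 0.7]
grip_width: 0.0392
grip_force: 40.0
time: 5.85
position: [0.4444, -0.3581, 0.0579]
tool_rot: [0.997, -0.073, 0.0, -0.001]
ft_force: [4.6, 4.5, 0.6]
grip_width: 0.0391
grip_force: 40.0
```

```bash
python3 -m handwheel '[[0,0,0,0],[0,0,0,0],[0,0,0,0],[0,0,-0.15,0],[0,0,-0.3,0],[0,0,-0.45,0],[-0.2,0,-0.55,0],[-0.3,-0.1,-0.55,0],[-0.3,-0.1,-0.55,0]]' 100; cat > m3.py <<'E'
from h import *
import sys
S=shots()
N=dict(roll_long=((200,269),(254,266),[.43,.0245,.02,.385]),roll_mid=((181,338),(252,184),[.43,.219,.02,-.318]),roll_short=((223,189),(242,355),[.4475,-.191,.02,-.28]))
for l in sys.argv[1:]:
    _,_,x0=N[l]
    near={c:proj(S[c],[x0[:3]])[0][::-1] for c in S}; m=masks(l,near,S)
    if not m: print(l,"none");continue
    for z in (None,.02): x,e=fit(S,m,M[l],x0,z); print(l,list(m),x.round(4).tolist(),round(e,3))
    print("above",go([x[0],x[1],.13],x[3]),"z down to .014:",go([x[0],x[1],.014],x[3])[0][2])
cv2.imwrite("pics/s_%d.png"%(robot.get_obs()["time"]*100),S["scene"]["frame"][:,:,::-1])
cv2.imwrite("pics/t_%d.png"%(robot.get_obs()["time"]*100),S["top"]["frame"][:,:,::-1])
for c in S: print("knob",c,[d["point"] for d in vision.look_for(c,"knob_cap")])
E
python3 m3.py roll_short; ls pics
```

```text
time: 6.6
position: [0.3566, -0.3166, 0.225]
tool_rot: [0.997, -0.072, -0.0, 0.001]
ft_force: [-0.4, 0.4, -0.4]
grip_width: 0.0852
grip_force: 0.0
roll_short ['scene', 'top'] [0.4481, -0.1912, 0.0206, -0.3154] 0.145
roll_short ['scene', 'top'] [0.4478, -0.1918, 0.0219, -0.2977] 0.141
above ([0.2315, -0.4603, 0.3118, 0.0243], 'rows', np.float64(4.3), np.float64(1.2)) z down to .014: 0.6985
knob scene [[233.3, 115.8]]
knob top []
crop1.png
k1.png
s_680.png
scene0.png
t_680.png
top0.png
```

```bash
python3 - <<'E'
from h import *
S=shots(("scene",)); print(proj(S["scene"],[[.468,-.3617,.068],[.4433,-.358,.068]]))
cv2.imwrite("pics/k2.png",cv2.resize(S["scene"]["frame"][150:350,40:320,::-1],(700,500)))
E
```

```text
[[115.48109788 239.59499497]
 [116.00378444 230.30644236]]
```

View pics/k2.png

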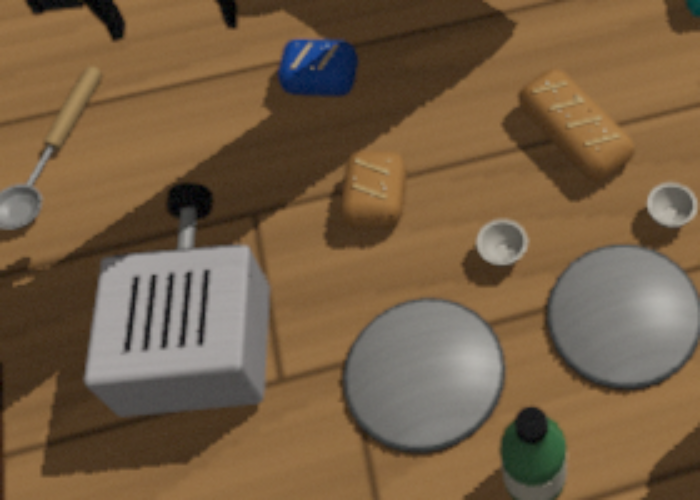

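Knob crop: the cap is at full-frame (115.6,230), which matches the "out" prediction (116,230), so it is latched. Next, the short golden roll.

```bash
python3 -m handwheel '[[0.23,-0.46,0.31,0.023],[0.23,-0.46,0.31,0.023],[0.23,-0.46,0.31,0.023],[0.23,-0.46,0.31,0.023],[0.23,-0.46,0.31,0.023],[0.23,-0.46,0.31,0.023],[0.23,-0.46,0.31,0.023],[0.23,-0.46,0.31,0.023]]' 100 15; python3 - <<'E'
from h import *
print(go([.448,-.1915,.13],-.3),go([.448,-.1915,.014],-.3))
E
```

```text
time: 7.62
position: [0.4479, -0.1915, 0.13]
tool_rot: [0.99, -0.144, 0.0, 0.0]
ft_force: [0.4, -0.4, -0.1]
grip_width: 0.087
grip_force: 0.0
([0.0004, -0.0002, -0.0001, 0.0019], 'rows', np.float64(0.0), np.float64(0.1)) ([0.0001, -0.0005, 0.3866, 0.0019], 'rows', np.float64(2.8), np.float64(0.1))
```

```bash
python3 -m handwheel '[[0,0,0.12,0],[0,0,0.24,0],[0,0,0.33,0],[0,0,0.387,0],[0,0,0.387,0],[0,0,0.387,0]]'; python3 -m handwheel '[[0,0,0,0],[0,0,0,0],[0,0,0,0],[0,0,0,0],[0,0,0,0],[0,0,0,0],[0,0,0,0],[0,0,0,0]]' 0 15;  python3 -m handwheel '[[0,0,0,0],[0,0,-0.05,0],[0,0,-0.13,0],[0,0,-0.22,0],[0,0,-0.3,0],[0,0,-0.3,0]]'; python3 - <<'E'
from h import *
for z in(.11,.04): print(go([.645,-.184,z],0))
E
```

```text
time: 8.12
position: [0.4471, -0.1919, 0.0139]
tool_rot: [0.989, -0.145, -0.0, 0.0]
ft_force: [0.5, -1.2, 0.4]
grip_width: 0.0873
grip_force: 0.0
time: 8.78
position: [0.4475, -0.1907, 0.0147]
tool_rot: [0.99, -0.144, 0.001, 0.0]
ft_force: [-0.4, 0.1, 6.2]
grip_width: 0.0598
grip_force: 15.0
time: 9.28
position: [0.4493, -0.1918, 0.1076]
tool_rot: [0.99, -0.144, 0.004, 0.002]
ft_force: [0.1, -0.1, -0.3]
grip_width: 0.0596
grip_force: 15.0
([0.618, -0.2102, -0.0039, -0.0459], 'rows', np.float64(4.7), np.float64(2.3))
([0.6163, -0.2109, 0.2294, -0.0459], 'rows', np.float64(5.0), np.float64(2.3))
```

```bash
python3 -m handwheel '[[0.08,-0.03,0,-0.01],[0.18,-0.06,0,-0.02],[0.28,-0.1,0,-0.03],[0.38,-0.13,0,-0.04],[0.48,-0.165,0,-0.046],[0.57,-0.195,0,-0.046],[0.618,-0.21,0,-0.046],[0.618,-0.21,0,-0.046],[0.618,-0.21,0,-0.046],[0.618,-0.21,0,-0.046]]'; python3 - <<'E'
from h import *
for z in(.11,.041): print(go([.645,-.184,z],0))
E
```

```text
time: 10.12
position: [0.6409, -0.1822, 0.1027]
tool_rot: [1.0, 0.0, -0.002, -0.001]
ft_force: [0.6, -0.3, -0.3]
grip_width: 0.0602
grip_force: 15.0
([0.0137, 0.0059, -0.0245, 0.0001], 'rows', np.float64(0.2), np.float64(0.0))
([0.0146, 0.0063, 0.2054, 0.0001], 'rows', np.float64(1.5), np.float64(0.0))
```

```bash
python3 -m handwheel '[[0.01,0.005,0,0],[0.01,0.005,0,0],[0.01,0.005,0,0],[0.01,0.005,0,0]]'; python3 - <<'E'
from h import *
for z in(.11,.041): print(go([.645,-.184,z],0))
S=shots()
for c in S:
    print(c, [(np.round(d["point"]),round(d["conf"],2)) for d in vision.look_for(c,"roll_short")], proj(S[c],[[.645,-.184,.115]])[0][::-1])
cv2.imwrite("pics/p1.png",cv2.resize(np.hstack([S["scene"]["frame"][210:360,120:320,::-1],S["top"]["frame"][90:240,250:450,::-1]]),(800,300)))
E
```

```text
time: 10.45
position: [0.6454, -0.1847, 0.1041]
tool_rot: [1.0, -0.0, -0.0, -0.0]
ft_force: [0.2, -0.6, -0.1]
grip_width: 0.0598
grip_force: 15.0
([-0.0012, -0.0022, -0.0196, -0.0], 'rows', np.float64(0.1), np.float64(0.0))
([-0.0012, -0.0022, 0.2104, -0.0], 'rows', np.float64(1.5), np.float64(0.0))
scene [(array([288., 207.]), 0.89), (array([173., 173.]), 0.74), (array([232., 115.]), 0.65)] [279.44564553 204.59724588]
top [(array([313., 371.]), 0.76)] [152.77900254 353.81023743]
```

View pics/p1.png

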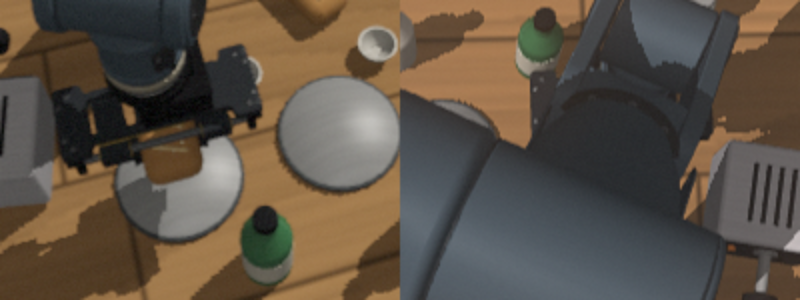

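The roll is held level over dome 3 and clear of the bottle. Lowering.

```bash
python3 -m handwheel '[[0,0,0.05,0],[0,0,0.1,0],[0,0,0.15,0],[0,0,0.18,0],[0,0,0.2,0],[0,0,0.2,0],[0,0,0.2,0],[0,0,0.2,0]]'; python3 - <<'E'
from h import *
print(go([.645,-.184,.041],0))
E
```

```text
time: 11.32
position: [0.6465, -0.1847, 0.0447]
tool_rot: [1.0, 0.0, 0.001, 0.0]
ft_force: [0.0, -0.2, 0.1]
grip_width: 0.0599
grip_force: 15.0
([-0.0049, -0.0023, 0.0124, 0.0001], 'rows', np.float64(0.1), np.float64(0.0))
```

```bash
python3 -m handwheel '[[-0.004,-0.002,0.006,0],[-0.004,-0.002,0.01,0],[-0.004,-0.002,0.012,0],[-0.004,-0.002,0.013,0],[-0.004,-0.002,0.013,0]]' ; python3 -m handwheel '[[0,0,0,0],[0,0,0,0],[0,0,0,0],[0,0,0,0],[0,0,0,0],[0,0,-0.05,0],[0,0,-0.15,0],[0,0,-0.25,0],[0,0,-0.4,0],[0,0,-0.55,0],[-0.1,0,-0.65,0],[-0.25,0,-0.65,0],[-0.39,0,-0.65,0],[-0.53,0,-0.65,0],[-0.67,0,-0.65,0],[-0.67,0,-0.65,0]]' 100; cat > chk.py <<'E'
from h import *
import sys
# label, centre at dome
D=dict(roll_short=[.645,-.184,.046,0],roll_long=[.642,.008,.046,0],roll_mid=[.631,.1805,.046,0])
S=shots()
for l in sys.argv[1:]:
    near={c:proj(S[c],[D[l][:3]])[0][::-1] for c in S}; m=masks(l,near,S,15)
    if not m: print(l,"none"); continue
    for z in(None,.046): x,e=fit(S,m,M[l],D[l],z); print(l,list(m),x.round(4).tolist(),round(e,3))
    h=cv2.cvtColor
print(state()[:2])
cv2.imwrite("pics/c_%d.png"%(robot.get_obs()["time"]*100),cv2.resize(np.hstack([S["scene"]["frame"][170:370,120:400,::-1],S["top"]["frame"][110:310,150:430,::-1]]),(800,286)))
E
python3 chk.py roll_short; python3 m3.py roll_long; ls pics
```

```text
time: 11.73
position: [0.6447, -0.1838, 0.0406]
tool_rot: [1.0, 0.0, 0.0, 0.0]
ft_force: [-0.6, -0.8, 1.3]
grip_width: 0.0597
grip_force: 15.0
time: 13.07
position: [0.4361, -0.1809, 0.2343]
tool_rot: [1.0, -0.0, -0.004, -0.002]
ft_force: [-1.2, 1.0, -0.6]
grip_width: 0.0873
grip_force: 0.0
roll_short ['scene', 'top'] [0.6471, -0.1841, 0.0396, -0.0176] 0.118
roll_short ['scene', 'top'] [0.6477, -0.1835, 0.0537, -0.0222] 0.132
(array([ 0.44520489, -0.18479956,  0.23568051]), np.float64(-0.00026010593871055455))
roll_long ['scene', 'top'] [0.4277, 0.0233, 0.0182, 0.4142] 0.102
roll_long ['scene', 'top'] [0.4283, 0.023, 0.0237, 0.4016] 0.103
above ([-0.056, -0.6911, 0.3495, -0.0637], 'rows', np.float64(5.6), np.float64(3.2)) z down to .014: 0.7362
knob scene [[235.7, 115.8]]
knob top []
c_1326.png
crop1.png
k1.png
k2.png
p1.png
s_1346.png
s_680.png
scene0.png
t_1346.png
t_680.png
top0.png
```

View pics/c_1326.png

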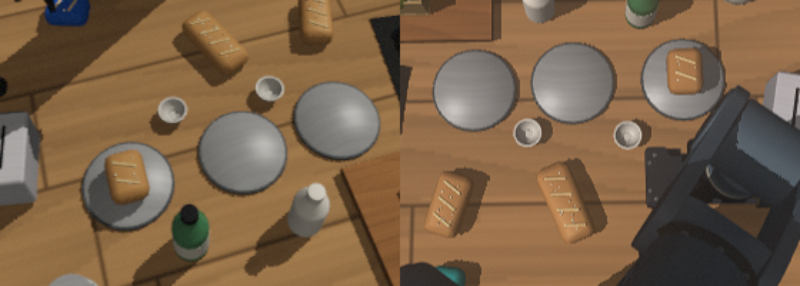

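```bash
python3 -m handwheel '[[0,-0.12,0.06,-0.01],[0,-0.25,0.12,-0.02],[-0.03,-0.38,0.18,-0.03],[-0.056,-0.5,0.25,-0.05],[-0.056,-0.62,0.3,-0.064],[-0.056,-0.69,0.35,-0.064],[-0.056,-0.69,0.35,-0.064],[-0.056,-0.69,0.35,-0.064]]' 100 15; python3 - <<'E'
from h import *
print(go([.4285,.0235,.13],.4),go([.4285,.0235,.014],.4))
E
```

```text
time: 14.23
position: [0.4266, 0.0243, 0.1293]
tool_rot: [0.979, 0.202, -0.001, -0.0]
ft_force: [-0.5, -0.7, -0.1]
grip_width: 0.0869
grip_force: 0.0
([0.0047, 0.005, -0.0023, 0.0009], 'rows', np.float64(0.1), np.float64(0.0)) ([0.0053, 0.0053, 0.3843, 0.0009], 'rows', np.float64(2.8), np.float64(0.0))
```

Short roll sits on dome 3, centred within about 2 mm and looking level; it will be re-checked later. Now the long roll.

```bash
python3 -m handwheel '[[0.005,0.005,0.12,0],[0.005,0.005,0.24,0],[0.005,0.005,0.33,0],[0.005,0.005,0.384,0],[0.005,0.005,0.384,0],[0.005,0.005,0.384,0]]'; python3 -m handwheel '[[0,0,0,0],[0,0,0,0],[0,0,0,0],[0,0,0,0],[0,0,0,0],[0,0,0,0],[0,0,0,0],[0,0,0,0]]' 0 15;  python3 -m handwheel '[[0,0,0,0],[0,0,-0.05,0],[0,0,-0.13,0],[0,0,-0.22,0],[0,0,-0.3,0],[0,0,-0.3,0],[0,0,-0.3,0]]'; python3 - <<'E'
from h import *
for z in(.1,.041): print(go([.642,.008,z],0))
E
```

```text
time: 14.73
position: [0.4296, 0.0212, 0.0146]
tool_rot: [0.98, 0.199, -0.0, 0.0]
ft_force: [0.3, 0.2, 0.6]
grip_width: 0.0871
grip_force: 0.0
time: 15.4
position: [0.4291, 0.0223, 0.0156]
tool_rot: [0.98, 0.2, 0.001, 0.0]
ft_force: [-0.6, 0.3, 7.3]
grip_width: 0.0601
grip_force: 15.0
time: 15.98
position: [0.4294, 0.0223, 0.1058]
tool_rot: [0.98, 0.2, 0.001, 0.001]
ft_force: [0.5, -0.3, -2.2]
grip_width: 0.0596
grip_force: 15.0
([0.6331, 0.3216, 0.0216, 0.0641], 'rows', np.float64(5.1), np.float64(3.2))
([0.6326, 0.3212, 0.2183, 0.0641], 'rows', np.float64(5.3), np.float64(3.2))
```

```bash
python3 -m handwheel '[[0.08,0.04,0,0.01],[0.18,0.09,0,0.02],[0.28,0.14,0,0.035],[0.38,0.19,0,0.05],[0.48,0.245,0,0.064],[0.57,0.29,0,0.064],[0.633,0.321,0,0.064],[0.633,0.321,0,0.064],[0.633,0.321,0,0.064],[0.633,0.321,0,0.064]]'; python3 -m handwheel '[[0,0,0,0],[0,0,0,0],[0,0,0.05,0],[0,0,0.1,0],[0,0,0.15,0],[0,0,0.18,0],[0,0,0.19,0],[0,0,0.19,0],[0,0,0.19,0],[0,0,0.19,0]]';python3 - <<'E'
from h import *
print(go([.642,.008,.0415],0))
E
```

```text
time: 16.82
position: [0.6387, 0.0085, 0.1025]
tool_rot: [1.0, 0.0, -0.003, -0.0]
ft_force: [-0.9, 0.1, -1.3]
grip_width: 0.0598
grip_force: 15.0
time: 17.65
position: [0.6418, 0.008, 0.0488]
tool_rot: [1.0, 0.0, 0.001, 0.0]
ft_force: [-0.3, -0.5, -0.5]
grip_width: 0.0594
grip_force: 15.0
([0.0005, 0.0, 0.0243, 0.0001], 'rows', np.float64(0.2), np.float64(0.0))
```

```bash
python3 -m handwheel '[[0,0,0.008,0],[0,0,0.016,0],[0,0,0.021,0],[0,0,0.024,0],[0,0,0.024,0],[0,0,0.024,0]]' ; python3 -m handwheel '[[0,0,0,0],[0,0,0,0],[0,0,0,0],[0,0,0,0],[0,0,0,0],[0,0,-0.05,0],[0,0,-0.15,0],[0,0,-0.25,0],[0,0,-0.4,0],[0,0,-0.55,0],[-0.1,0,-0.65,0],[-0.25,0,-0.65,0],[-0.39,0,-0.65,0],[-0.53,0,-0.65,0],[-0.67,0,-0.65,0],[-0.67,0,-0.65,0]]' 100; 
python3 chk.py roll_short roll_long; python3 m3.py roll_mid; ls pics
```

```text
time: 18.15
position: [0.6413, 0.0081, 0.0413]
tool_rot: [1.0, 0.0, 0.0, 0.0]
ft_force: [-1.1, 1.4, 3.5]
grip_width: 0.0599
grip_force: 15.0
time: 19.48
position: [0.4307, 0.0099, 0.2345]
tool_rot: [1.0, 0.0, -0.006, -0.001]
ft_force: [-0.0, -0.3, -0.6]
grip_width: 0.0866
grip_force: 0.0
roll_short ['scene', 'top'] [0.6465, -0.1846, 0.0408, 0.0082] 0.1
roll_short ['scene', 'top'] [0.6476, -0.1837, 0.0529, -0.0266] 0.108
roll_long ['top'] [0.6416, 0.0076, 0.0481, -0.0151] 0.048
roll_long ['top'] [0.6424, 0.0075, 0.0492, -0.0198] 0.046
(array([0.44261759, 0.00755616, 0.23600781]), np.float64(0.0002787161380849589))
roll_mid ['scene', 'top'] [0.4292, 0.2208, 0.0141, -0.3065] 0.098
roll_mid ['scene', 'top'] [0.4292, 0.2197, 0.0258, -0.3324] 0.102
above ([-0.04, -0.7059, 0.3515, 0.053], 'rows', np.float64(5.7), np.float64(2.7)) z down to .014: 0.7381
knob scene [[234.9, 115.1]]
knob top [[236.8, 430.7]]
c_1326.png
c_1978.png
crop1.png
k1.png
k2.png
p1.png
s_1346.png
s_1998.png
s_680.png
scene0.png
t_1346.png
t_1998.png
t_680.png
top0.png
```

Long roll is centred on dome 2. Now the mid roll.

```bash
python3 -m handwheel '[[0,-0.12,0.06,0.01],[0,-0.25,0.12,0.02],[-0.02,-0.38,0.18,0.03],[-0.04,-0.5,0.25,0.045],[-0.04,-0.62,0.3,0.053],[-0.04,-0.705,0.35,0.053],[-0.04,-0.705,0.35,0.053],[-0.04,-0.705,0.35,0.053],[-0.04,-0.705,0.35,0.053]]' 100 15; python3 - <<'E'
from h import *
print(go([.429,.22,.13],-.325),go([.429,.22,.014],-.325))
E
```

```text
time: 20.83
position: [0.4283, 0.2193, 0.1306]
tool_rot: [0.986, -0.165, -0.0, 0.0]
ft_force: [-0.1, -0.9, -0.4]
grip_width: 0.0875
grip_force: 0.0
([0.0016, -0.0029, 0.0021, -0.0011], 'rows', np.float64(0.0), np.float64(0.1)) ([0.0016, -0.0031, 0.3888, -0.0011], 'rows', np.float64(2.8), np.float64(0.1))
```

View pics/c_1978.png

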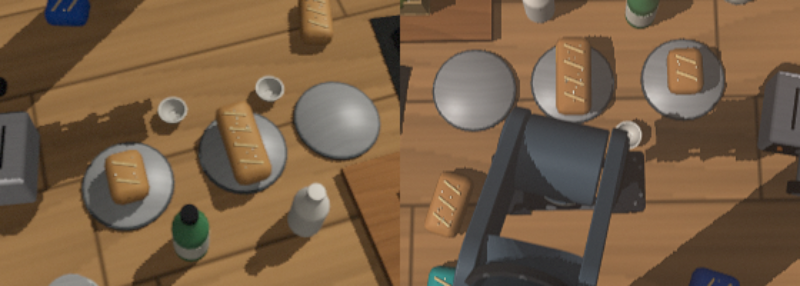

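The crop shows the long roll at (573,77) on dome 2 and the short roll at (684,70) on dome 3, both centred. Grasping the mid roll.

```bash
python3 -m handwheel '[[0.001,-0.003,0.12,0],[0.001,-0.003,0.24,0],[0.001,-0.003,0.33,0],[0.001,-0.003,0.388,0],[0.001,-0.003,0.388,0],[0.001,-0.003,0.388,0]]'; python3 -m handwheel '[[0,0,0,0],[0,0,0,0],[0,0,0,0],[0,0,0,0],[0,0,0,0],[0,0,0,0],[0,0,0,0],[0,0,0,0]]' 0 15;  python3 -m handwheel '[[0,0,0,0],[0,0,-0.05,0],[0,0,-0.13,0],[0,0,-0.22,0],[0,0,-0.3,0],[0,0,-0.3,0],[0,0,-0.3,0]]'; python3 - <<'E'
from h import *
for z in(.1,.041): print(go([.631,.1805,z],0))
E
```

```text
time: 21.33
position: [0.4291, 0.2191, 0.0144]
tool_rot: [0.986, -0.167, -0.0, 0.0]
ft_force: [0.5, -1.1, 0.9]
grip_width: 0.0872
grip_force: 0.0
time: 22.0
position: [0.4291, 0.2205, 0.015]
tool_rot: [0.986, -0.165, 0.001, -0.0]
ft_force: [0.1, -0.3, 6.5]
grip_width: 0.0603
grip_force: 14.9
time: 22.58
position: [0.4293, 0.2206, 0.1052]
tool_rot: [0.986, -0.165, 0.001, -0.001]
ft_force: [-0.4, -0.4, -1.0]
grip_width: 0.0599
grip_force: 14.9
([0.6791, -0.093, 0.0193, -0.0529], 'rows', np.float64(4.9), np.float64(2.7))
([0.6786, -0.0927, 0.216, -0.0529], 'rows', np.float64(5.2), np.float64(2.7))
```

```bash
python3 -m handwheel '[[0.08,-0.01,0,-0.01],[0.18,-0.02,0,-0.02],[0.28,-0.04,0,-0.03],[0.38,-0.05,0,-0.04],[0.48,-0.065,0,-0.053],[0.58,-0.08,0,-0.053],[0.679,-0.093,0,-0.053],[0.679,-0.093,0,-0.053],[0.679,-0.093,0,-0.053],[0.679,-0.093,0,-0.053]]'; python3 -m handwheel '[[0,0,0,0],[0,0,0,0],[0,0,0.05,0],[0,0,0.1,0],[0,0,0.15,0],[0,0,0.18,0],[0,0,0.19,0],[0,0,0.19,0],[0,0,0.19,0],[0,0,0.19,0]]';python3 - <<'E'
from h import *
print(go([.631,.1805,.0412],0))
E
```

```text
time: 23.42
position: [0.628, 0.18, 0.1018]
tool_rot: [1.0, 0.0, -0.003, 0.0]
ft_force: [-0.1, 0.1, -0.8]
grip_width: 0.0598
grip_force: 14.9
time: 24.25
position: [0.631, 0.1803, 0.0482]
tool_rot: [1.0, 0.0, 0.001, -0.0]
ft_force: [1.1, -0.2, -0.9]
grip_width: 0.06
grip_force: 14.9
([-0.0001, -0.0005, 0.0235, 0.0001], 'rows', np.float64(0.2), np.float64(0.0))
```

```bash
python3 -m handwheel '[[0,0,0.008,0],[0,0,0.016,0],[0,0,0.021,0],[0,0,0.023,0],[0,0,0.023,0],[0,0,0.023,0]]' ; python3 -m handwheel '[[0,0,0,0],[0,0,0,0],[0,0,0,0],[0,0,0,0],[0,0,0,0],[0,0,-0.05,0],[0,0,-0.15,0],[0,0,-0.25,0],[0,0,-0.4,0],[0,0,-0.55,0],[-0.1,0,-0.65,0],[-0.25,0,-0.65,0],[-0.39,0,-0.65,0],[-0.53,0,-0.65,0],[-0.67,0,-0.65,0],[-0.67,0,-0.65,0]]' 100; 
python3 chk.py roll_short roll_long roll_mid; cat > th.py <<'E'
from h import *
S=shots(); ms={}
for l,x0,pc in (("thermo",[.56,.38,.004,-.1],(.56,.38,.02)),("mat",[.57,.37,0,-.135],(.57,.37,.004))):
    near={c:proj(S[c],[pc])[0][::-1] for c in S}; m=masks(l,near,S,35); ms[l]=m
    for z in (None,x0[2]):
        if m: x,e=fit(S,m,M[l],x0,z); print(l,list(m),x.round(4).tolist(),round(e,3))
G=[]
for c in S:
    p=proj(S[c],[(.56,.38,.02)])[0].astype(int); f=S[c]["frame"][p[1]-60:p[1]+60,p[0]-80:p[0]+80,::-1].copy(); G.append(cv2.resize(f,(400,300),interpolation=cv2.INTER_CUBIC)); print(c,"crop origin",p-[80,60],"x2.5")
cv2.imwrite("pics/th_%d.png"%(robot.get_obs()["time"]*100),np.hstack(G))
E
python3 th.py; ls pics
```

```text
time: 24.75
position: [0.6305, 0.1801, 0.0408]
tool_rot: [1.0, 0.0, 0.0, -0.0]
ft_force: [-0.4, -0.2, 3.3]
grip_width: 0.0602
grip_force: 14.9
time: 26.08
position: [0.4197, 0.1797, 0.2344]
tool_rot: [1.0, 0.001, -0.005, 0.001]
ft_force: [-1.0, -0.2, -0.0]
grip_width: 0.0868
grip_force: 0.0
roll_short ['scene', 'top'] [0.6479, -0.1839, 0.0396, -0.0427] 0.106
roll_short ['scene', 'top'] [0.6474, -0.1837, 0.0489, -0.0287] 0.115
roll_long ['scene', 'top'] [0.6419, 0.0074, 0.0403, -0.0075] 0.083
roll_long ['scene', 'top'] [0.6413, 0.0071, 0.0509, -0.0044] 0.093
roll_mid ['scene', 'top'] [0.629, 0.1795, 0.0379, 0.0261] 0.122
roll_mid ['scene', 'top'] [0.6302, 0.1781, 0.0534, 0.0086] 0.137
(array([0.43121927, 0.18004512, 0.23530001]), np.float64(-0.0002973877865630452))
thermo ['scene', 'top'] [0.5644, 0.376, 0.0063, -0.1278] 0.389
thermo ['scene', 'top'] [0.563, 0.3774, 0.0099, -0.1275] 0.387
mat ['scene', 'top'] [0.5691, 0.372, -0.0046, -0.1276] 0.466
mat ['scene', 'top'] [0.5686, 0.3698, 0.0079, -0.1269] 0.469
scene crop origin [337 147] x2.5
top crop origin [ 40 140] x2.5
c_1326.png
c_1978.png
c_2648.png
crop1.png
k1.png
k2.png
p1.png
s_1346.png
s_1998.png
s_680.png
scene0.png
t_1346.png
t_1998.png
t_680.png
th_2678.png
top0.png
```

View pics/th_2678.png

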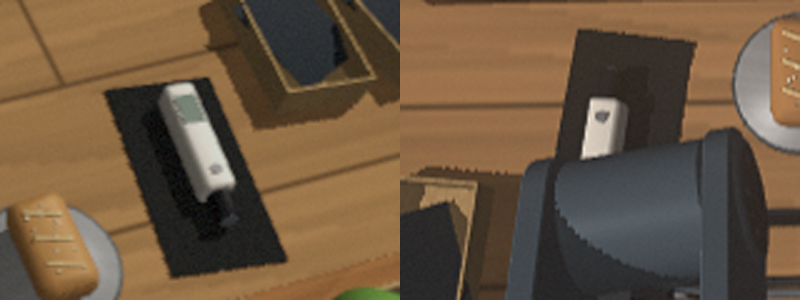

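View pics/c_2648.png

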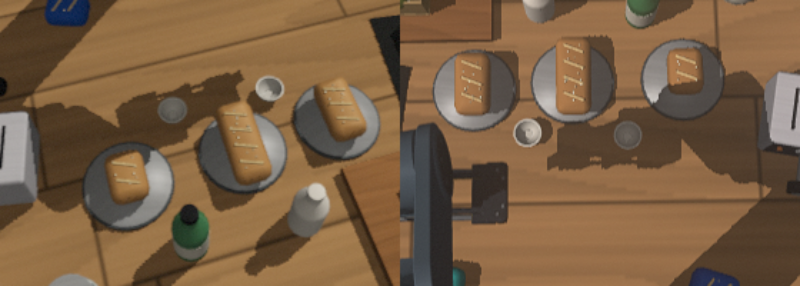

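All three rolls are balanced on their domes. In the scene crop the thermometer lies on the mat with its snout towards +x at (230,210), and the mat corners are clear. I'll measure the body by colour and the mat by its corners.

```bash
cat > th2.py <<'E'
from h import *
import sys
S=shots(); F={c:S[c]["frame"] for c in S}
old=dict(scene=cv2.imread("pics/scene0.png")[:,:,::-1],top=cv2.imread("pics/top0.png")[:,:,::-1])
B=box(-.08,.05,-.016,.016,0,.034)
def mask(f,c):
    p=proj(S[c],[(.565,.375,.02)])[0].astype(int); h=cv2.cvtColor(np.ascontiguousarray(f),cv2.COLOR_RGB2HSV); w=np.zeros((420,560),bool); w[p[1]-38:p[1]+38,p[0]-25:p[0]+25]=1
    m=((h[...,2]>95)&(h[...,1]<90)&w).astype(np.uint8); n,L,st,_=cv2.connectedComponentsWithStats(m); k=1+st[1:,4].argmax()
    hu=cv2.convexHull(np.argwhere(L==k)[:,::-1].astype(np.int32)); z=np.zeros((420,560),np.uint8); cv2.fillConvexPoly(z,hu,1); return z>0
for name,ff,cs in (("old",old,("scene","top")),("now",F,("scene",)),("now",F,("scene","top"))):
    m={c:mask(ff[c],c) for c in cs}
    for z in ((None,.004) if len(cs)>1 else (.004,)):
        x,e=fit(S,m,B,[.56,.38,.004,-.1],z); print(name,cs,x.round(4).tolist(),round(e,3),{c:int(v.sum()) for c,v in m.items()})
E
python3 th2.py; python3 - <<'E'
from h import *
S=shots()
sc=[(337+a/2.5,147+b/2.5) for a,b in((106,92),(208,77),(287,262),(172,277))]; tp=[(97,240),(143,246),(158,158),(111,152)]
# matching order: scene 0 = +y? print and compare
for n,c,L in (("scene","scene",sc),("top","top",tp)):
    P=np.array([atz(S[c],(b,a),.004) for a,b in L]); print(n,P.round(3)[:,:2].tolist(),"centre",P.mean(0).round(4))
E
```

```text
old ('scene', 'top') [0.562, 0.3813, 0.0024, -0.1166] 0.344 {'scene': 559, 'top': 691}
old ('scene', 'top') [0.562, 0.3801, 0.013, -0.1479] 0.343 {'scene': 559, 'top': 691}
now ('scene',) [0.5512, 0.3851, 0.0118, -0.2097] 0.329 {'scene': 590}
now ('scene', 'top') [0.5534, 0.382, -0.0017, -0.105] 0.602 {'scene': 590, 'top': 391}
now ('scene', 'top') [0.5544, 0.3794, 0.0103, -0.0809] 0.606 {'scene': 590, 'top': 391}
scene [[0.454, 0.326], [0.467, 0.443], [0.694, 0.411], [0.677, 0.295]] centre [0.5732 0.3686 0.004 ]
top [[0.465, 0.439], [0.448, 0.325], [0.67, 0.294], [0.688, 0.414]] centre [0.5679 0.3679 0.004 ]
```

```bash
python3 -m handwheel '[[0,0.14,0,0],[0,0.28,0,0],[0,0.42,0,0],[0,0.56,0,0],[0,0.7,0,0],[0,0.8,0,0],[0,0.8,0,0],[0,0.8,0,0]]'; python3 - <<'E'
from h import *
S=shots(); G=[]
for c in S:
    p=proj(S[c],[(.57,.37,.02)])[0].astype(int); o=p-[30,45]; f=S[c]["frame"][o[1]:o[1]+90,o[0]:o[0]+60,::-1]; f=np.clip(f.astype(int)*2,0,255).astype(np.uint8)
    G.append(cv2.resize(f,(400,600),interpolation=cv2.INTER_CUBIC)); print(c,o,"x6.667")
cv2.imwrite("pics/th3.png",np.hstack(G))
E
```

```text
time: 27.65
position: [0.4296, -0.0615, 0.2354]
tool_rot: [1.0, -0.002, 0.0, -0.0]
ft_force: [0.1, 0.6, 0.3]
grip_width: 0.0871
grip_force: 0.0
scene [385 166] x6.667
top [ 94 151] x6.667
```

View pics/th3.png

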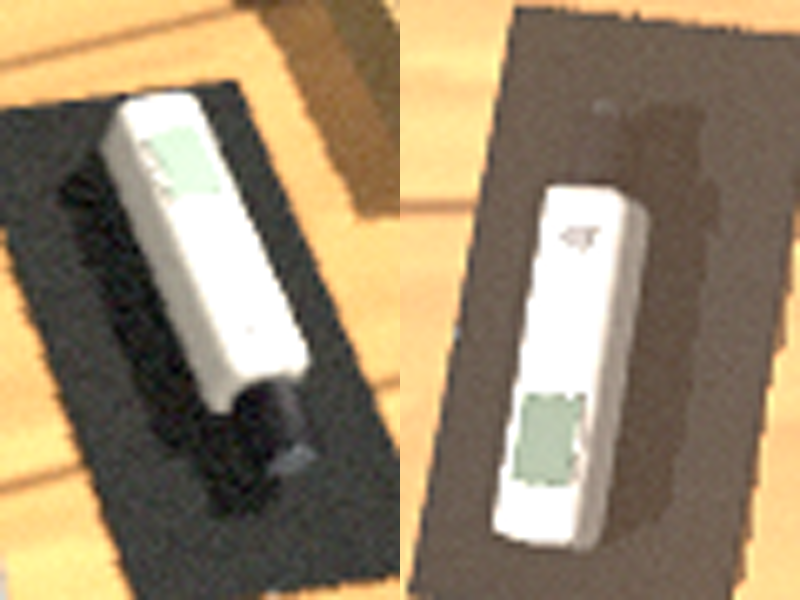

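```bash
python3 - <<'E'
from h import *
S=shots(); k=60/400
def px(o,a,b): return (o[1]+b*k-.5+.075, o[0]+a*k-.5+.075)
sf,sb=px((385,166),268,372),px((385,166),158,97); tf,tb=px((94,151),186,190),px((94,151),135,543)
for n,a,b in (("front",sf,tf),("back",sb,tb)):
    print(n,*[v.round(4) if i==0 else np.round(v,4) for i,v in enumerate(tri([ray(S["scene"],a),ray(S["top"],b)]))],"at .038:",atz(S["scene"],a,.038).round(4)[:2],atz(S["top"],b,.038).round(4)[:2])
f=(atz(S["scene"],sf,.038)+atz(S["top"],tf,.038))/2; b=(atz(S["scene"],sb,.038)+atz(S["top"],tb,.038))/2
d=f-b; yaw=np.arctan2(d[1],d[0]); u=d/np.linalg.norm(d); o=(f+b)/2+.015*u; print("len",np.linalg.norm(d),"yaw",yaw,"origin",o)
print(go([o[0],o[1],.16],yaw),go([o[0],o[1],.017],yaw))
E
```

```text
front [0.6101 0.3731 0.033 ] [0.0016 0.0016] at .038: [0.6121 0.3684] [0.6096 0.373 ]
back [0.481  0.3898 0.031 ] [0.001 0.001] at .038: [0.4853 0.3867] [0.4799 0.3863]
len 0.1292071290788071 yaw -0.12249282644591038 origin [0.56159787 0.37678769 0.038     ]
([0.4453, -1.45, 0.2514, 0.0198], 'rows', np.float64(11.1), np.float64(1.0)) ([0.4456, -1.4497, 0.7281, 0.0198], 'rows', np.float64(12.1), np.float64(1.0))
```

```bash
python3 -m handwheel '[[0.07,-0.13,0.05,0.01],[0.14,-0.26,0.1,0.02],[0.2,-0.39,0.15,0.02],[0.23,-0.52,0.2,0.02],[0.25,-0.65,0.2,0.02],[0.25,-0.78,0.2,0.02],[0.25,-0.9,0.2,0.02],[0.25,-0.9,0.2,0.02],[0.25,-0.9,0.2,0.02]]' 100 30; python3 - <<'E'
from h import *
print(go([.5615,.377,.14],-.124))
E
```

```text
time: 28.6
position: [0.5029, 0.214, 0.1751]
tool_rot: [0.998, -0.059, -0.0, -0.0]
ft_force: [-1.4, -0.4, 0.6]
grip_width: 0.0867
grip_force: 0.0
([0.1301, -0.5624, 0.1169, 0.001], 'rows', np.float64(4.2), np.float64(0.1))
```

```bash
python3 -m handwheel '[[0.03,-0.13,0.03,0.001],[0.06,-0.26,0.06,0.001],[0.09,-0.39,0.1,0.001],[0.12,-0.5,0.117,0.001],[0.13,-0.562,0.117,0.001],[0.13,-0.562,0.117,0.001],[0.13,-0.562,0.117,0.001],[0.13,-0.562,0.117,0.001]]'; python3 - <<'E'
from h import *
print(go([.5615,.377,.017],-.124))
S=shots(("scene",)); p=proj(S["scene"],[(.57,.37,.02)])[0].astype(int)
cv2.imwrite("pics/th4.png",cv2.resize(S["scene"]["frame"][p[1]-75:p[1]+75,p[0]-100:p[0]+100,::-1],(800,600)))
E
```

```text
time: 29.27
position: [0.5633, 0.3709, 0.1401]
tool_rot: [0.998, -0.066, -0.001, 0.001]
ft_force: [-0.7, -1.0, 0.4]
grip_width: 0.0871
grip_force: 0.0
([-0.0082, -0.02, 0.4102, -0.0013], 'rows', np.float64(3.0), np.float64(0.1))
```

View pics/th4.png

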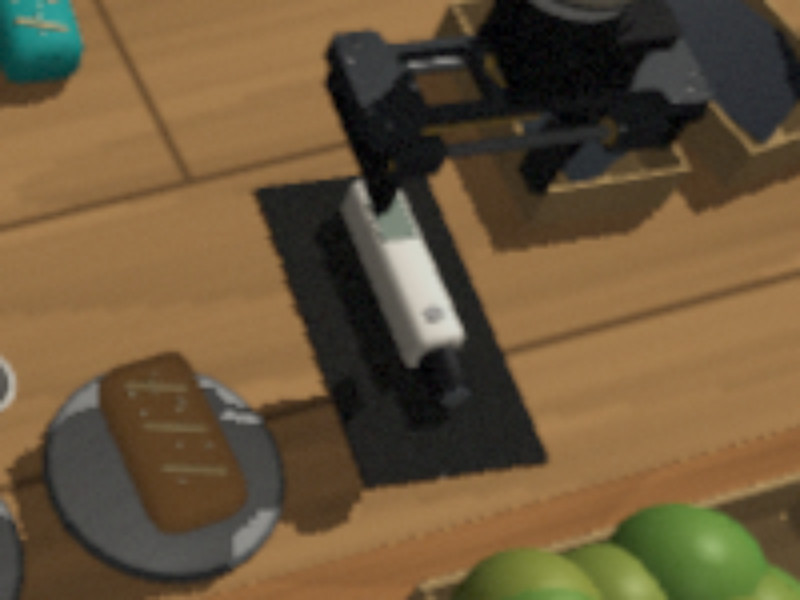

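Crop: the gripper is above the thermometer (body centre about (405,270)). A dark box's rim corner at (547,182) lies near the gripper body, so I'll check its height before descending.

```bash
python3 - <<'E'
from h import *
S=shots(); p=proj(S["scene"],[(.57,.37,.02)])[0].astype(int)
for t in((213,72),(212,70)):
  print(tri([ray(S["scene"],(p[1]-75+182/4,p[0]-100+547/4)),ray(S["top"],t)]))
print(go([.5615,.377,.05],-.124),go([.5615,.377,.017],-.124),state()[:2])
E
```

```text
(array([0.52661497, 0.48674445, 0.04728718]), [np.float64(0.0012287673346180602), np.float64(0.0012287673346178516)])
(array([0.52782526, 0.48836624, 0.04900248]), [np.float64(0.0012701291984415109), np.float64(0.001270129198441309)])
([-0.0103, -0.0195, 0.3021, -0.0015], 'rows', np.float64(2.2), np.float64(0.1)) ([-0.0103, -0.0195, 0.4121, -0.0015], 'rows', np.float64(3.0), np.float64(0.1)) (array([0.56384752, 0.37084389, 0.14061892]), np.float64(-0.13318897118637257))
```

The box is about 48 mm high and starts at y = 0.487, so it is clear. Descend and grip.

```bash
python3 -m handwheel '[[-0.01,-0.02,0.1,0],[-0.01,-0.02,0.2,0],[-0.01,-0.02,0.3,0],[-0.01,-0.02,0.37,0],[-0.01,-0.02,0.41,0],[-0.01,-0.02,0.41,0],[-0.01,-0.02,0.41,0],[-0.01,-0.02,0.41,0]]'; python3 -m handwheel '[[0,0,0,0],[0,0,0,0],[0,0,0,0],[0,0,0,0],[0,0,0,0],[0,0,0,0],[0,0,0,0],[0,0,0,0],[0,0,0,0],[0,0,0,0],[0,0,0,0],[0,0,0,0]]' 0 30;  python3 -m handwheel '[[0,0,0,0],[0,0,-0.05,0],[0,0,-0.15,0],[0,0,-0.25,0],[0,0,-0.35,0],[0,0,-0.45,0],[0,0,-0.45,0],[0,0,-0.45,0],[0,0,-0.45,0]]'; python3 - <<'E'
from h import *
print(state()[:2])
S=shots();G=[]
for c,P in (("scene",(.57,.37,.16)),("top",(.57,.37,.16))):
    p=proj(S[c],[P])[0].astype(int); o=p-[60,90//2+15]; G.append(cv2.resize(S[c]["frame"][o[1]:o[1]+120,o[0]:o[0]+120,::-1],(400,400))); print(o)
cv2.imwrite("pics/th5.png",np.hstack(G))
E
```

```text
time: 30.08
position: [0.5633, 0.3791, 0.019]
tool_rot: [0.998, -0.066, 0.001, -0.001]
ft_force: [0.0, -0.1, -0.0]
grip_width: 0.0871
grip_force: 0.0
time: 31.08
position: [0.5618, 0.3788, 0.0171]
tool_rot: [0.998, -0.066, -0.0, 0.0]
ft_force: [-0.1, 0.5, -1.0]
grip_width: 0.0318
grip_force: 29.9
time: 31.83
position: [0.5612, 0.3785, 0.1524]
tool_rot: [0.998, -0.066, -0.0, 0.0]
ft_force: [-0.7, -0.4, -1.3]
grip_width: 0.0317
grip_force: 29.9
(array([0.56118839, 0.37853709, 0.15240698]), np.float64(-0.13154595908004796))
[373 118]
[ 43 124]
```

View pics/th5.png

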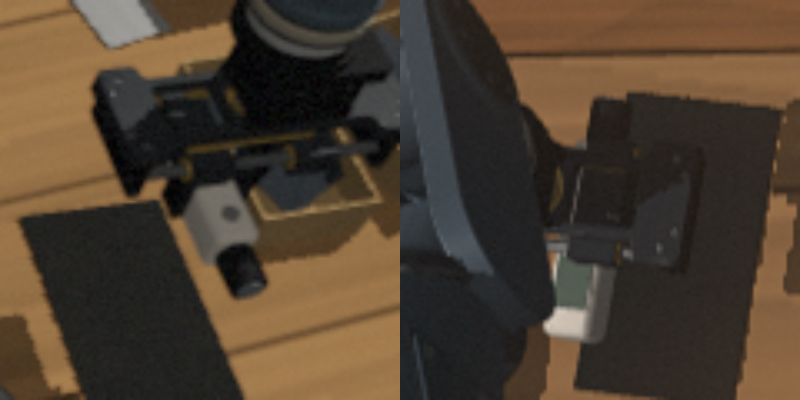

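Thermometer is firmly held and level, with the snout along tool +x. Next, the reading poses: long, mid, short.

```bash
python3 - <<'E'
from h import *
S=shots(("top",)); print("back end", atz(S["top"],(224.6,96.4),.173), state()[0])
print(go([.46,.18,.15],0),go([.4365,.0075,.15],0))
E
```

```text
back end [0.48046311 0.37708091 0.173     ] [0.56064559 0.37821256 0.15042938]
([-0.2458, 0.699, 0.0037, -0.021], 'rows', np.float64(5.3), np.float64(1.1)) ([-0.248, 1.2793, 0.005, -0.021], 'rows', np.float64(9.4), np.float64(1.1))
```

```bash
python3 -m handwheel '[[-0.03,0.08,0,0],[-0.06,0.18,0,-0.01],[-0.1,0.29,0,-0.02],[-0.14,0.4,0,-0.021],[-0.18,0.51,0,-0.021],[-0.22,0.62,0,-0.021],[-0.24,0.73,0,-0.021],[-0.245,0.84,0,-0.021],[-0.245,0.93,0,-0.021],[-0.245,0.98,0,-0.021],[-0.245,0.98,0,-0.021],[-0.245,0.98,0,-0.021]]'; python3 chk.py roll_long; python3 - <<'E'
from h import *
print(go([.4365,.0075,.15],0),go([.4365,.0075,.042],0))
E
```

```text
time: 32.98
position: [0.4501, 0.0965, 0.1516]
tool_rot: [1.0, -0.001, -0.001, -0.0]
ft_force: [0.7, -0.3, -1.8]
grip_width: 0.0316
grip_force: 29.9
roll_long ['scene', 'top'] [0.6421, 0.0076, 0.0399, -0.0157] 0.075
roll_long ['scene', 'top'] [0.6421, 0.0069, 0.0504, -0.0123] 0.091
(array([0.45049815, 0.09795791, 0.15199988]), np.float64(0.0017125458873741188))
([-0.0472, 0.3014, 0.0066, 0.0003], 'rows', np.float64(2.2), np.float64(0.0)) ([-0.0471, 0.3015, 0.3666, 0.0003], 'rows', np.float64(3.4), np.float64(0.0))
```

```bash
python3 -m handwheel '[[-0.02,0.1,0,0],[-0.04,0.2,0,0],[-0.047,0.27,0.05,0],[-0.047,0.3,0.12,0],[-0.047,0.301,0.2,0],[-0.047,0.301,0.28,0],[-0.047,0.301,0.34,0],[-0.047,0.301,0.366,0],[-0.047,0.301,0.366,0],[-0.047,0.301,0.366,0],[-0.047,0.301,0.366,0],[-0.047,0.301,0.366,0]]'; python3 - <<'E'
from h import *
print(go([.4365,.0075,.042],0))
S=shots(); cv2.imwrite("pics/r1.png",cv2.resize(np.hstack([S["scene"]["frame"][130:330,180:460,::-1],S["top"]["frame"][110:310,130:410,::-1]]),(800,286)))
E
```

```text
time: 34.18
position: [0.4372, 0.0068, 0.0434]
tool_rot: [1.0, 0.0, 0.001, 0.0]
ft_force: [0.5, 0.5, -0.9]
grip_width: 0.0317
grip_force: 29.9
([-0.0024, -0.0022, 0.0048, 0.0001], 'rows', np.float64(0.0), np.float64(0.0))
```

View pics/r1.png

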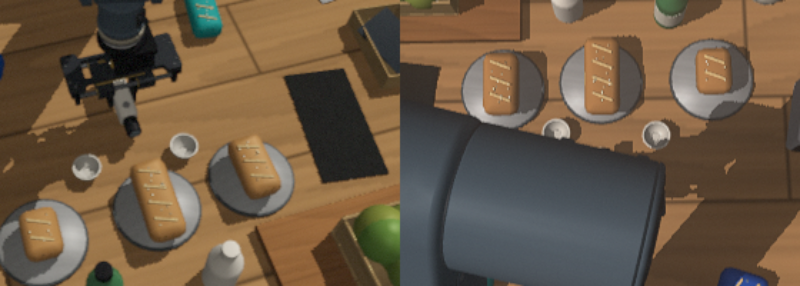

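The snout (scene crop (133,128)) points down the long roll at (158,195) between the dips. I'll do a small correction, then hold for over 2 s.

```bash
python3 -m handwheel '[[-0.002,-0.002,0.004,0],[-0.002,-0.002,0.004,0],[-0.002,-0.002,0.004,0],[-0.002,-0.002,0.004,0],[-0.002,-0.002,0.004,0],[-0.002,-0.002,0.004,0],[-0.002,-0.002,0.004,0],[-0.002,-0.002,0.004,0],[-0.002,-0.002,0.004,0],[-0.002,-0.002,0.004,0],[-0.002,-0.002,0.004,0],[-0.002,-0.002,0.004,0],[-0.002,-0.002,0.004,0],[-0.002,-0.002,0.004,0],[-0.002,-0.002,0.004,0],[-0.002,-0.002,0.004,0],[-0.002,-0.002,0.004,0],[-0.002,-0.002,0.004,0],[-0.002,-0.002,0.004,0],[-0.002,-0.002,0.004,0]]'; python3 -m handwheel '[[0,0,0,0],[0,0,0,0],[0,0,0,0],[0,0,0,0],[0,0,0,0],[0,0,0,0],[0,0,0,0],[0,0,0,0],[0,0,0,0],[0,0,0,0]]'; python3 -m handwheel '[[0,0,-0.08,0],[0,0,-0.16,0],[0,0,-0.24,0],[0,0,-0.3,0],[0,0,-0.3,0],[0,0,-0.3,0]]'; python3 chk.py roll_mid roll_short; python3 - <<'E'
from h import *
print(go([.425,.179,.13],0),go([.425,.179,.042],0))
E
```

```text
time: 35.95
position: [0.4358, 0.0073, 0.0413]
tool_rot: [1.0, 0.0, 0.0, 0.0]
ft_force: [-0.3, 0.2, -1.6]
grip_width: 0.0315
grip_force: 29.9
time: 36.78
position: [0.4358, 0.0073, 0.0413]
tool_rot: [1.0, 0.0, -0.0, 0.0]
ft_force: [0.9, -0.4, -1.1]
grip_width: 0.032
grip_force: 29.9
time: 37.28
position: [0.4363, 0.0073, 0.132]
tool_rot: [1.0, 0.0, 0.001, 0.0]
ft_force: [0.0, 0.8, -2.3]
grip_width: 0.032
grip_force: 29.9
roll_mid ['scene', 'top'] [0.6302, 0.1789, 0.0423, 0.0082] 0.096
roll_mid ['scene', 'top'] [0.6307, 0.1781, 0.0529, 0.0101] 0.103
roll_short ['scene', 'top'] [0.6469, -0.1846, 0.0364, -0.0141] 0.111
roll_short ['scene', 'top'] [0.6468, -0.1841, 0.0519, 0.007] 0.123
(array([0.43505232, 0.00746808, 0.13024865]), np.float64(0.00018468736975861435))
([-0.0334, -0.5718, 0.0013, 0.0], 'rows', np.float64(4.1), np.float64(0.0)) ([-0.0327, -0.5716, 0.2946, 0.0], 'rows', np.float64(4.6), np.float64(0.0))
```

```bash
python3 -m handwheel '[[-0.01,-0.1,0,0],[-0.02,-0.2,0,0],[-0.03,-0.3,0,0],[-0.033,-0.4,0,0],[-0.033,-0.5,0,0],[-0.033,-0.572,0,0],[-0.033,-0.572,0.08,0],[-0.033,-0.572,0.16,0],[-0.033,-0.572,0.24,0],[-0.033,-0.572,0.28,0],[-0.033,-0.572,0.29,0],[-0.033,-0.572,0.29,0],[-0.033,-0.572,0.29,0],[-0.033,-0.572,0.29,0]]'; python3 - <<'E'
from h import *
print(go([.425,.179,.042],0))
E
```

```text
time: 38.75
position: [0.4264, 0.179, 0.0449]
tool_rot: [1.0, 0.0, 0.001, -0.0]
ft_force: [0.2, -0.2, -1.0]
grip_width: 0.0321
grip_force: 29.9
([-0.0048, -0.0001, 0.0096, 0.0], 'rows', np.float64(0.1), np.float64(0.0))
```

```bash
python3 -m handwheel '[[-0.003,0,0.007,0],[-0.003,0,0.007,0],[-0.003,0,0.007,0],[-0.003,0,0.007,0],[-0.003,0,0.007,0],[-0.003,0,0.007,0],[-0.003,0,0.007,0],[-0.003,0,0.007,0],[-0.003,0,0.007,0],[-0.003,0,0.007,0],[-0.003,0,0.007,0],[-0.003,0,0.007,0],[-0.003,0,0.007,0],[-0.003,0,0.007,0],[-0.003,0,0.007,0],[-0.003,0,0.007,0],[-0.003,0,0.007,0],[-0.003,0,0.007,0],[-0.003,0,0.007,0],[-0.003,0,0.007,0]]'; python3 -m handwheel '[[0,0,0,0],[0,0,0,0],[0,0,0,0],[0,0,0,0],[0,0,0,0],[0,0,0,0],[0,0,0,0],[0,0,0,0],[0,0,0,0],[0,0,0,0]]'; python3 -m handwheel '[[0,0,-0.08,0],[0,0,-0.16,0],[0,0,-0.24,0],[0,0,-0.3,0],[0,0,-0.3,0],[0,0,-0.3,0]]'; python3 chk.py roll_short; python3 - <<'E'
from h import *
print(go([.441,-.184,.13],0),go([.441,-.184,.042],0))
E
```

```text
time: 40.42
position: [0.4249, 0.1789, 0.0421]
tool_rot: [1.0, 0.0, 0.0, -0.0]
ft_force: [0.8, 0.4, -1.3]
grip_width: 0.0316
grip_force: 29.9
time: 41.25
position: [0.4249, 0.1789, 0.0422]
tool_rot: [1.0, 0.0, -0.0, -0.0]
ft_force: [-0.1, 0.2, -1.5]
grip_width: 0.0318
grip_force: 29.9
time: 41.75
position: [0.4254, 0.179, 0.1329]
tool_rot: [1.0, 0.0, 0.001, -0.0]
ft_force: [0.2, 0.3, -1.7]
grip_width: 0.0318
grip_force: 29.9
roll_short ['scene', 'top'] [0.6469, -0.1848, 0.0385, 0.0075] 0.105
roll_short ['scene', 'top'] [0.647, -0.1837, 0.049, -0.0377] 0.113
(array([0.42392684, 0.17874518, 0.13101291]), np.float64(0.00022427065264407883))
([0.0566, 1.2092, 0.0037, 0.0], 'rows', np.float64(8.7), np.float64(0.0)) ([0.0575, 1.209, 0.2971, 0.0], 'rows', np.float64(9.0), np.float64(0.0))
```

```bash
python3 -m handwheel '[[0,0.08,0,0],[0.01,0.18,0,0],[0.02,0.3,0,0],[0.03,0.42,0,0],[0.04,0.54,0,0],[0.05,0.66,0,0],[0.055,0.78,0,0],[0.055,0.88,0,0],[0.055,0.96,0,0],[0.055,1.0,0,0],[0.055,1.0,0,0]]';python3 -m handwheel '[[0,0.08,0,0],[0,0.16,0,0],[0,0.209,0.05,0],[0,0.209,0.12,0],[0,0.209,0.2,0],[0,0.209,0.27,0],[0,0.209,0.293,0],[0,0.209,0.293,0],[0,0.209,0.293,0],[0,0.209,0.293,0],[0,0.209,0.293,0]]'; python3 - <<'E'
from h import *
print(go([.441,-.184,.042],0))
E
```

```text
time: 42.87
position: [0.4418, -0.1233, 0.1314]
tool_rot: [1.0, -0.002, -0.0, 0.0]
ft_force: [0.1, 0.1, -0.9]
grip_width: 0.0317
grip_force: 29.9
time: 43.78
position: [0.4423, -0.1838, 0.0453]
tool_rot: [1.0, 0.0, 0.001, 0.001]
ft_force: [0.3, -0.1, -0.9]
grip_width: 0.0319
grip_force: 29.9
([-0.0044, 0.0006, 0.0111, 0.0001], 'rows', np.float64(0.1), np.float64(0.0))
```

Hold on the short roll, rise, then confirm that everything (including the knob) is intact and plan the way back to the mat (0.570, 0.368, yaw −0.137).

```bash
python3 -m handwheel '[[-0.003,0,0.008,0],[-0.003,0,0.008,0],[-0.003,0,0.008,0],[-0.003,0,0.008,0],[-0.003,0,0.008,0],[-0.003,0,0.008,0],[-0.003,0,0.008,0],[-0.003,0,0.008,0],[-0.003,0,0.008,0],[-0.003,0,0.008,0],[-0.003,0,0.008,0],[-0.003,0,0.008,0],[-0.003,0,0.008,0],[-0.003,0,0.008,0],[-0.003,0,0.008,0],[-0.003,0,0.008,0],[-0.003,0,0.008,0],[-0.003,0,0.008,0],[-0.003,0,0.008,0],[-0.003,0,0.008,0]]'; python3 -m handwheel '[[0,0,0,0],[0,0,0,0],[0,0,0,0],[0,0,0,0],[0,0,0,0],[0,0,0,0],[0,0,0,0],[0,0,0,0],[0,0,0,0],[0,0,0,0]]'; python3 -m handwheel '[[0,0,-0.08,0],[0,0,-0.16,0],[0,0,-0.24,0],[0,0,-0.32,0],[0,0,-0.36,0],[0,0,-0.36,0],[0,0,-0.36,0]]';  python3 -m handwheel '[[0,-0.08,0,0],[0,-0.18,0,0],[0,-0.3,0,0],[0,-0.42,0,0],[0,-0.54,0,0],[0,-0.66,0,0],[0,-0.78,0,0],[0,-0.9,0,0],[0,-1,0,0],[0,-1,0,0],[0,-1,0,0]]'; python3 - <<'E'
from h import *
print(go([.570,.368,.15],-.137)); S=shots()
print([vision.look_for(c,"knob_cap")[:1] for c in S])
# mat again, corners of the dark quadrilateral in the scene picture
p=proj(S["scene"],[(.57,.37,0)])[0].astype(int); f=S["scene"]["frame"]; m=np.zeros((420,560),np.uint8)
m[p[1]-60:p[1]+60,p[0]-60:p[0]+60]=1; m&=((f.max(2)<60)).astype(np.uint8); m=cv2.morphologyEx(m,cv2.MORPH_OPEN,np.ones((5,5)))
n,L,st,_=cv2.connectedComponentsWithStats(m); k=L[p[1],p[0]]; print("blob",k,st[k])
x,e=fit(S,{"scene":L==k},M["mat"],[.57,.368,0,-.137],0.); print("mat",x.round(4),round(e,3))
E
```

```text
time: 45.45
position: [0.4406, -0.1838, 0.0418]
tool_rot: [1.0, 0.0, -0.0, -0.0]
ft_force: [-0.3, -0.8, -1.8]
grip_width: 0.0318
grip_force: 29.9
time: 46.28
position: [0.4407, -0.1838, 0.0418]
tool_rot: [1.0, 0.0, 0.0, 0.0]
ft_force: [0.2, -0.1, -0.8]
grip_width: 0.0318
grip_force: 29.9
time: 46.87
position: [0.4408, -0.1838, 0.1502]
tool_rot: [1.0, 0.0, 0.001, 0.0]
ft_force: [0.3, -1.0, -2.2]
grip_width: 0.0316
grip_force: 29.9
time: 47.78
position: [0.4392, 0.1176, 0.1485]
tool_rot: [1.0, 0.002, -0.002, 0.0]
ft_force: [0.3, -1.1, -1.2]
grip_width: 0.0317
grip_force: 29.9
([0.4397, -0.8327, -0.0066, 0.0225], 'rows', np.float64(6.8), np.float64(1.1))
[[{'point': [231.6, 115.9], 'conf': 0.67}], []]
blob 2 [ 380  179   70   78 3376]
mat [ 0.5682  0.3689 -0.     -0.1253] 0.065
```

```bash
python3 -m handwheel '[[0.04,-0.08,0,0],[0.1,-0.18,0,0],[0.16,-0.29,0,0.01],[0.22,-0.4,0,0.02],[0.28,-0.52,0,0.021],[0.34,-0.63,0,0.021],[0.39,-0.74,0,0.021],[0.435,-0.83,0,0.021],[0.435,-0.83,0,0.021],[0.435,-0.83,0,0.021],[0.435,-0.83,0,0.021],[0.435,-0.83,0,0.021]]'; python3 - <<'E'
from h import *
print(go([.569,.3685,.0175],-.13))
E
```

```text
time: 48.98
position: [0.5704, 0.3631, 0.1492]
tool_rot: [0.998, -0.067, -0.001, 0.001]
ft_force: [-0.4, -0.8, -0.7]
grip_width: 0.0317
grip_force: 29.9
([-0.0062, -0.0178, 0.4391, -0.0006], 'rows', np.float64(3.2), np.float64(0.0))
```

```bash
python3 -m handwheel '[[-0.006,-0.018,0.1,0],[-0.006,-0.018,0.2,0],[-0.006,-0.018,0.3,0],[-0.006,-0.018,0.37,0],[-0.006,-0.018,0.41,0],[-0.006,-0.018,0.42,0],[-0.006,-0.018,0.42,0],[-0.006,-0.018,0.42,0],[-0.006,-0.018,0.42,0]]'; python3 - <<'E'
from h import *
print(go([.569,.3685,.0172],-.13))
E
```

```text
time: 49.73
position: [0.5714, 0.3712, 0.0259]
tool_rot: [0.998, -0.066, 0.002, -0.001]
ft_force: [0.2, 0.2, -1.6]
grip_width: 0.0319
grip_force: 29.9
([-0.0067, 0.0101, 0.0289, -0.0003], 'rows', np.float64(0.2), np.float64(0.0))
```

```bash
python3 -m handwheel '[[-0.006,0.008,0.01,0],[-0.006,0.008,0.02,0],[-0.006,0.008,0.026,0],[-0.006,0.008,0.028,0],[-0.006,0.008,0.028,0],[-0.006,0.008,0.028,0]]'; python3 -m handwheel '[[0,0,0,0],[0,0,0,0],[0,0,0,0],[0,0,0,0],[0,0,0,0],[0,0,0,0],[0,0,-0.1,0],[0,0,-0.2,0],[0,0,-0.3,0],[0,0,-0.4,0],[0,0,-0.5,0],[0,0,-0.6,0],[0,0,-0.6,0]]' 100;  python3 -m handwheel '[[-0.08,0.08,0,0],[-0.16,0.18,0,0],[-0.24,0.3,0,0],[-0.32,0.42,0,0],[-0.38,0.54,0,0],[-0.38,0.66,0,0],[-0.38,0.78,0,0],[-0.38,0.9,0,0],[-0.38,1,0,0],[-0.38,1,0,0],[-0.38,1,0,0]]';  python3 - <<'E'
from h import *
print(go([.443,-.358,.18],-.155)); S=shots(); G=[]
for c in S:
    p=proj(S[c],[(.57,.37,.02)])[0].astype(int); o=p-[30,45]; f=S[c]["frame"][o[1]:o[1]+90,o[0]:o[0]+60,::-1]; f=np.clip(f.astype(int)*2,0,255).astype(np.uint8)
    G.append(cv2.resize(f,(400,600),interpolation=cv2.INTER_CUBIC)); print(c,o)
cv2.imwrite("pics/th6.png",np.hstack(G))
E
```

```text
time: 50.23
position: [0.5678, 0.3687, 0.0171]
tool_rot: [0.998, -0.065, 0.0, 0.0]
ft_force: [-2.5, -1.5, 6.9]
grip_width: 0.0314
grip_force: 29.9
time: 51.32
position: [0.5717, 0.3706, 0.203]
tool_rot: [0.998, -0.066, 0.006, -0.003]
ft_force: [0.9, 0.1, 0.8]
grip_width: 0.0871
grip_force: 0.0
time: 52.23
position: [0.4154, 0.0851, 0.1954]
tool_rot: [0.998, -0.068, -0.0, -0.0]
ft_force: [0.3, 0.7, 0.4]
grip_width: 0.0873
grip_force: 0.0
([0.291, 1.4511, 0.0509, 0.0031], 'rows', np.float64(10.7), np.float64(0.2))
scene [385 166]
top [ 94 151]
```

View pics/th6.png

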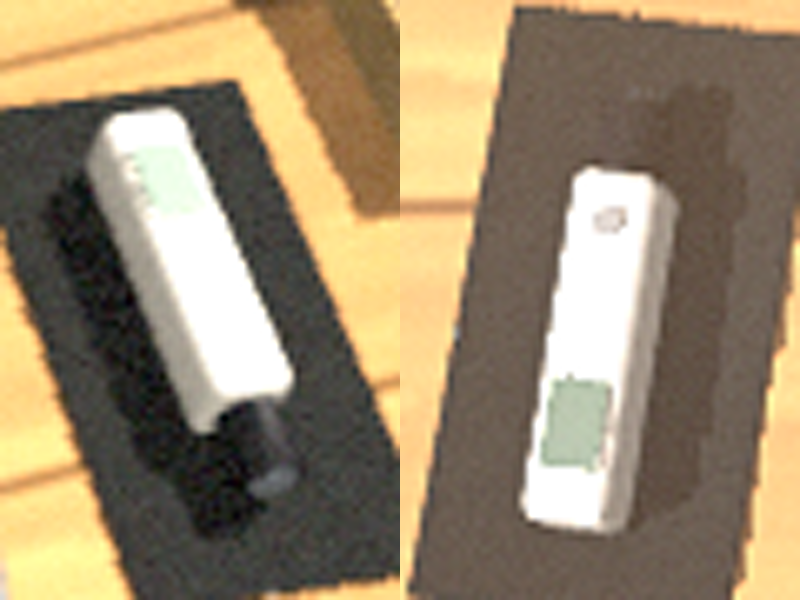

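The thermometer lies flat and aligned on the mat, centred within a few mm (top panel body (600,350)). Now to the knob.

```bash
python3 -m handwheel '[[0.02,0.12,0,0],[0.04,0.24,0,0],[0.07,0.36,0,0],[0.1,0.48,0,0],[0.12,0.6,0,0],[0.15,0.72,0,0],[0.17,0.84,0,0],[0.19,0.95,0,0],[0.2,1,0,0],[0.2,1,0,0]]' 100 40;  python3 - <<'E'
from h import *
print(go([.443,-.358,.18],-.155))
E
```

```text
time: 53.17
position: [0.4375, -0.2217, 0.1954]
tool_rot: [0.998, -0.067, 0.001, 0.001]
ft_force: [0.2, 1.2, 1.0]
grip_width: 0.0868
grip_force: 0.0
([0.0784, 0.4477, 0.0525, 0.0035], 'rows', np.float64(3.3), np.float64(0.2))
```

```bash
python3 -m handwheel '[[0.02,0.12,0.02,0],[0.04,0.24,0.05,0.003],[0.06,0.36,0.05,0.003],[0.078,0.447,0.05,0.003],[0.078,0.447,0.05,0.003],[0.078,0.447,0.05,0.003],[0.078,0.447,0.05,0.003]]';  python3 - <<'E'
from h import *
print(go([.4435,-.3583,.058],-.155))
E
python3 chk.py roll_short roll_long roll_mid
```

```text
time: 53.75
position: [0.4412, -0.352, 0.1799]
tool_rot: [0.997, -0.074, -0.001, -0.001]
ft_force: [0.3, -0.4, 0.1]
grip_width: 0.0871
grip_force: 0.0
([0.0115, 0.0207, 0.4062, 0.001], 'rows', np.float64(2.9), np.float64(0.1))
roll_short ['scene', 'top'] [0.6466, -0.1851, 0.0376, 0.0056] 0.104
roll_short ['scene', 'top'] [0.6474, -0.1846, 0.0457, -0.0201] 0.114
roll_long ['scene', 'top'] [0.6402, 0.0076, 0.0357, -0.0167] 0.088
roll_long ['scene', 'top'] [0.6421, 0.0067, 0.0532, -0.0179] 0.105
roll_mid ['scene', 'top'] [0.6301, 0.1787, 0.0431, 0.0038] 0.103
roll_mid ['scene', 'top'] [0.6306, 0.1781, 0.0533, 0.0047] 0.11
(array([ 0.44122145, -0.3544647 ,  0.18065347]), np.float64(-0.14982465019889685))
```

```bash
python3 -m handwheel '[[0.009,0.013,0.1,0],[0.009,0.013,0.2,0],[0.009,0.013,0.3,0],[0.009,0.013,0.37,0],[0.009,0.013,0.407,0],[0.009,0.013,0.407,0],[0.009,0.013,0.407,0],[0.009,0.013,0.407,0]]'; python3 -m handwheel '[[0,0,0,0],[0,0,0,0],[0,0,0,0],[0,0,0,0],[0,0,0,0],[0,0,0,0],[0,0,0,0],[0,0,0,0],[0,0,0,0],[0,0,0,0],[0,0,0,0],[0,0,0,0]]' 0 40; python3 -m handwheel '[[0.02,0,0,0],[0.04,0,0,0],[0.06,0,0,0],[0.08,0,0,0],[0.087,0,0,0],[0.087,0,0,0],[0.087,0,0,0]]'
```

```text
time: 54.82
position: [0.444, -0.3602, 0.0596]
tool_rot: [0.997, -0.075, 0.001, 0.001]
ft_force: [-1.0, -0.9, 0.4]
grip_width: 0.0872
grip_force: 0.0
time: 55.82
position: [0.4432, -0.3579, 0.0582]
tool_rot: [0.997, -0.076, -0.0, -0.001]
ft_force: [2.1, 5.6, 1.7]
grip_width: 0.0391
grip_force: 39.9
time: 56.4
position: [0.4679, -0.3625, 0.0582]
tool_rot: [0.997, -0.075, -0.002, -0.001]
ft_force: [-4.5, 3.6, 4.2]
grip_width: 0.0394
grip_force: 40.0
```

```bash
python3 -m handwheel '[[0.004,0,0,0],[0.004,0,0,0]]'; python3 -m handwheel '[[0,0,0,0],[0,0,0,0],[0,0,0,0],[0,0,0,0],[0,0,-0.1,0],[0,0,-0.2,0],[0,0,-0.3,0],[0,0,-0.4,0],[0,0,-0.5,0],[-0.1,0,-0.55,0],[-0.2,0.1,-0.6,0],[-0.3,0.2,-0.6,0],[-0.4,0.3,-0.6,0],[-0.4,0.3,-0.6,0],[-0.4,0.3,-0.6,0]]' 100; python3 chk.py roll_short roll_long roll_mid; python3 - <<'E'
from h import *
S=shots(); print([vision.look_for(c,"knob_cap")[:1] for c in S],[proj(S[c],[[.468,-.3617,.068],[.4433,-.358,.068]]).round(1).tolist() for c in S])
a=S["scene"]["frame"][150:390,50:480,::-1]; cv2.imwrite("pics/fin.png",cv2.resize(a,(800,446)))
E
```

```text
time: 56.57
position: [0.4679, -0.3625, 0.0582]
tool_rot: [0.997, -0.075, -0.003, -0.001]
ft_force: [-7.6, 2.9, 6.7]
grip_width: 0.0387
grip_force: 40.1
time: 57.82
position: [0.3364, -0.4368, 0.2388]
tool_rot: [0.997, -0.077, 0.0, 0.001]
ft_force: [0.5, -0.3, -0.6]
grip_width: 0.0871
grip_force: 0.0
roll_short ['scene'] [0.6476, -0.1863, 0.0474, -0.0205] 0.104
roll_short ['scene'] [0.6465, -0.1865, 0.0519, -0.0146] 0.1
roll_long ['top'] [0.652, 0.0085, 0.0091, -0.0088] 0.041
roll_long ['top'] [0.6414, 0.0076, 0.0521, -0.0158] 0.087
roll_mid ['scene', 'top'] [0.6308, 0.179, 0.0414, 0.0093] 0.131
roll_mid ['scene', 'top'] [0.6308, 0.1781, 0.0522, 0.0097] 0.139
(array([ 0.33903676, -0.43358278,  0.23820271]), np.float64(-0.14839404473676765))
[[{'point': [241.6, 116.2], 'conf': 0.59}], [{'point': [228.9, 432.8], 'conf': 0.54}]] [[[115.5, 239.6], [116.0, 230.3]], [[430.4, 230.8], [429.5, 241.5]]]
```

View pics/fin.png

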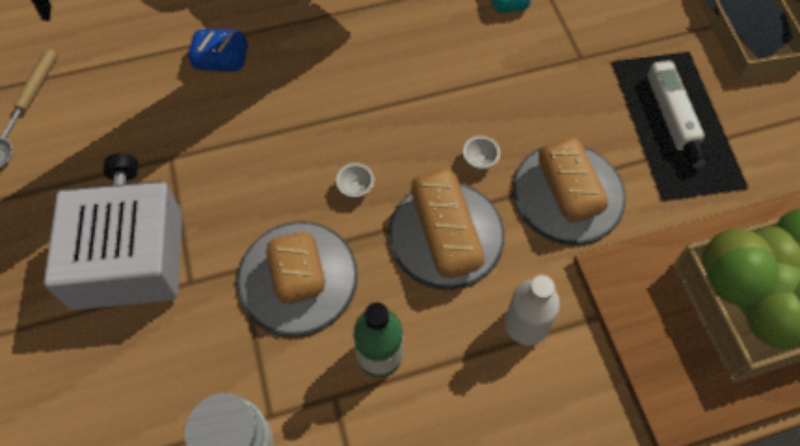

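In the final picture the knob is home (both views match the "in" prediction), the rolls are centred on their domes, the thermometer is on its mat, and the bottles and dip bowls look unmoved.

```bash
python3 -c "
from rig import job
print(job.hand_in())"
```

```text
the job is handed in; nothing more can be done
None
```

I handed the job in after about 58 s: the knob was pulled out and latched, the three golden rolls were set on their domes and checked from longest to shortest, the thermometer was laid back on its mat, and then the knob was pushed home; the last pictures show everything in place, but no verdict came back.

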